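# Pack the die grinder's kit into its fitted inserts

### The job

Put the die grinder, its two collet spanners and the block of router bits away, each into the wooden insert that was cut for it: the grinder in its cradle with the disc hanging free past the end, each spanner flat in the slot of its own size with its jaw in the wide pocket, and the bit block upright in its well. Set every piece right down on its felt seat without dropping it, and do not move the glue bottle or the sanding block.

Things in the scene. Friction and masses are not known exactly. Their poses are not given: they have to be found in the camera images.
- die_grinder: White die grinder, 198 mm long, 0.62 kg, lying along its y; round, rolls if pushed. Barrel 43 mm thick, y = -44 to +70 mm (grip across x at y = +13, axis 21.5 mm up); nose 24 mm thick, y = -86 to -44; cutting disc 40 mm across at y = -90; tail 18 mm thick, y = +69 to +99. Origin: underside level, below the axis, mid-length.
- small_spanner: Small flat steel collet spanner, 110 mm long, 4 mm thick, lying along its y axis. Shank 10 mm wide from y = -42 to +55 mm; open jaw 23 mm wide at y = -55 to -42. Origin: underside, mid-length. Grip the shank across x at about y = -15.
- large_spanner: Large flat steel collet spanner, 140 mm long, 4 mm thick, lying along its y axis. Shank 14 mm wide from y = -33 to +70 mm; open jaw 32 mm wide from y = -70 to -33. Origin: underside, mid-length. Grip the shank across x at about y = -15.
- bit_block: Oblong wooden block, 44 (x) by 100 (y) by 26 mm high, with a row of router bits standing in its top, up to 57 mm above its underside. Origin: centre of its underside; z up. Grip the block across x at its middle.
- grinder_cradle: Fixed wooden cradle, 68 (x) by 185 mm; seat 8 mm up, two forked saddles 36 mm high: at y = -91 to -70 mm with a 36 mm gap for the nose, at y = +67 to +83 with a 30 mm gap for the tail; gap floors 12 mm up. Origin: on the bench under the middle of a 52 mm wide cross channel for fingers (floor 3 mm up); y along the length. Seated grinder: origin at (0, -13, +8) mm here, y axes parallel.
- small_spanner_insert: Smaller fixed wooden spanner insert, 60 (x) by 146 by 17 mm, felt seat 8 mm up, bevelled edges. Slot 126 mm long, 36 mm wide at the jaw pocket (-y end), 20 mm at the shank (+y end). Origin: on the bench under the middle of a 52 mm wide cross channel for fingers (floor 3 mm up); y along the slot. Seated small spanner: origin at (0, +15, +8) mm here, y axes parallel.
- large_spanner_insert: Larger fixed wooden spanner insert, 68 (x) by 176 by 17 mm, felt seat 8 mm up, bevelled edges. Slot 156 mm long, 44 mm wide at the jaw pocket (-y end), 26 mm at the shank (+y end). Origin: on the bench under the middle of a 52 mm wide cross channel for fingers (floor 3 mm up); y along the slot. Seated large spanner: origin at (0, +15, +8) mm here, y axes parallel.
- bit_block_insert: Fixed wooden insert with one oblong well 56 (x) by 112 mm for the block of router bits; outside 80 by 132 by 21 mm, felt seat 8 mm up, bevelled edges. Origin: on the bench under the middle of a 52 mm wide cross channel for fingers (floor 3 mm up); y along the well. Seated block: origin at (0, 0, +8) mm here, lying along the well, either way round.
- glue_bottle: Bystander: white squeeze bottle of wood glue standing at the back of the work, 62 mm in diameter, 214 mm tall, the white bottle nearest the robot. Origin: centre of its underside. Not to be moved.
- sanding_block: Bystander: notched wooden sanding block lying beside that bottle at the back, 35 by 80 by 36 mm. Origin: centre of its underside. Not to be moved.

How it is judged:
By the outcome, as a careful person would: the job done as asked, in the order asked, and still so for the second after the job is handed in, with the robot touching nothing.
It also fails if it takes over 112 s, if anything falls off the work surface, if the arm or the gripper's body presses on something with over 40 N, if the wrist force passes 120 N, or if a joint passes its speed limit or range.

### The arm

A 7-joint arm with a two-finger parallel gripper is mounted at the origin on a cart in front of the work surface, level with it; the furniture and walls round the work are solid. World frame = base frame: x ahead of the robot, y to its left, z up, the work surface at z = 0. Lengths are in m, angles in degrees, forces in N, time in s.
With the tool pointing down it reaches from about 0.35 to 0.9 m from the base axis. Payload 7.2 kg.
Tool frame: the origin (TCP) lies between the finger pads; the fingertips stand 19 mm ahead of it and the grasp point (between the pads) is the TCP; z points along the fingers, y is the line along which they close (so a half turn about z gives the same grasp; the last joint's range is limited). The gripper opens to 85 mm and grips with 20 to 120 N. Pads are 22 mm wide; open, the fingers measure 114 mm over their backs; the gripper's body (76 mm by 85 mm) begins 54 mm behind the grasp point. The pads swing forward as they close: fully open they stand 13 mm farther back than shut.
Start: joints at [-80.97, 23.554, -0.728, 91.456, 0.321, 64.991, -4.71], TCP at [0.14, 0.609, 0.25] pointing down, gripper open.
Joint ranges: [-169.25, 169.25], [-16.82, 113.86], [-84.01, 82.57], [7.8, 145.47], [-59.2, 239.2], [7.22, 106.19], [-163.78, 163.78]. Speed limits (degrees/s): [136.94, 136.94, 172.46, 172.46, 180, 180, 180].

### API

Orientations are given as [roll, pitch, yaw] about the fixed x, y, z axes, in that order (R = Rz(yaw) Ry(pitch) Rx(roll)).
In Python, from rig import observe, capture, get_calibration, r, models gives the robot as it stands. The module is installed in compiled form; this text tells all that it offers.
- The arm moves only by the tool arm_command, never from a script. Its argument "motion" is a list of rows, each a list of 7 numbers: the shift along the tool's x, y, z in mm, then the turn, a rotation vector about the tool's x, y, z in rad, then the closure, from 0 (fully open) to 1 (shut). A call has 1 to 8 rows; each row is the pose to reach, as a shift and turn from the pose commanded when the call began, along the tool's axes at that moment; what a row does not reach only later rows make up. A row lasts 1/12 s, in which the tool goes at most 41.7 mm and 7.16 degrees, less where a joint would pass 70% of its speed; a pose out of reach is approached as far as the arm can. A call with a gripper value outside its range is refused whole. The fingers move at their own pace and stop on an object; "grip_force" is the grip in N (left out, the last holds). Time passes only in rows, so rows that repeat a pose let the fingers close. It gives the time, the measured TCP pose, the force, the opening and the grip force at its end, in the units of the state.
- observe(): the state, without advancing time (a new reading comes with each control period).
- capture(name): name is "scene" or "top" or "wrist"; returns (picture, depth): 400x640x3 uint8, blue, green, red; 400x640 float32, m along the optical axis (not along the pixel's ray), 0 where there is no reading.
- get_calibration(name): a dict with "vfov" (degrees; the focal length in pixels is half the picture's height over the tangent of half this angle, whatever the lens; pixels are square), "cx", "cy" (the principal point, pixels), "eye" and "attitude" of the camera in the world. Camera axes: x right, y up, looking along -z (the intrinsics and any distortion apply to the point x, -y, -z); pixel columns grow to the right and rows downward; lengths in m; the calibration is good to about 2 mm. A picture is of the moment at which its call begins: read the wrist's pose just before it. get_calibration takes no time and is no camera call; for the wrist camera it gives the pose at the moment of the call.
- r.hand_in(): hands the job in; it is judged then, once.
Trained networks look in the newest picture that a camera, given by its name, has taken for a name from the list of things; names that differ only in an ending like _2 or _b are one class to them, and where a whole thing is asked for, a point or a joint stands for the part that bears it (a point fixed in the world has none). Each returns a list of dicts, best first, with "p" (0 to 1); they miss things now and then, are a little off and sometimes report something else, mostly with a low value. They report only what shows in the picture. A call takes as long as a camera call.
- models.search_frame(query, camera): "extent" ([left, top, width, height] in pixels, round what is visible of it).
- models.spot_point(query, camera): "location" ([column, row] in pixels: a listed point, or the origin of a listed thing).
The state is a dict: "time_s": time; "joint_positions": joint angles; "dq": joint speeds; "joint_efforts": joint torques, N m; "position": TCP position; "tcp_rot": TCP orientation; "ft_force": force on the tool from outside, world axes, zero at the start; "ft_torque": the same for the moment, N m; "gripper_width": finger opening in m; "finger_force": force on a finger pad.
Only numpy, scipy, OpenCV 4.12 (cv2) and the standard library are available. Lean on these libraries where they do the work, as an engineer would, in place of code of your own. Each camera call takes 0.05 s, during which the arm holds its last target. There are 200 camera calls.

## Working session

There is one attempt and no reset: what is moved stays moved. The work goes in short steps, Python scripts to look and compute and a tool call to move; the robot and the scene stay as the last step left them, time stands still between calls to the robot, and variables do not carry over. Pictures are saved under pics/ and viewed, at most 14 in all, crops included, and the job is handed in when it is done.

Besides the shell and the picture viewer there is one more tool, called after ">>>" as name([rows], argument=value, ...), one row to a line, values as JSON. arm_command: Moves the arm, as the interface text tells. Its arguments: {"type":"object","properties":{"motion":{"type":"array","items":{"type":"array","items":{"type":"number"}}},"grip_force":{"type":"number"}},"required":["motion"]}

```bash
mkdir -p pics; ls; cat > h.py <<'E'
import numpy as np, cv2
from rig import observe, capture, get_calibration, r, models
from scipy.spatial.transform import Rotation as R
E
python3 - <<'E'
from h import *
s=observe(); print(s)
for n in ("scene","top","wrist"):
    p,d=capture(n); cv2.imwrite(f"pics/{n}0.png",p); np.save(f"{n}_d.npy",d); print(n,get_calibration(n))
    if n!="wrist":
        for q in ["die_grinder","small_spanner","large_spanner","bit_block","grinder_cradle","small_spanner_insert","large_spanner_insert","bit_block_insert","glue_bottle","sanding_block"]:
            print(q,[(np.round(a["extent"]).tolist(),round(a["p"],2)) for a in models.search_frame(q,n)[:2]],[(np.round(a["location"]).tolist(),round(a["p"],2)) for a in models.spot_point(q,n)[:2]])
E
```

```text
pics
{'time_s': 0.0, 'joint_positions': array([-80.96958782,  23.6009545 ,  -0.72891785,  91.50414922,
         0.3218277 ,  64.99209286,  -4.70969568]), 'dq': array([ 0.07568665, -0.01734611,  0.01490741, -0.00256778, -0.02236603,
       -0.01290358,  0.01439255]), 'joint_efforts': array([ 1.76248307e-05, -6.00625706e+01,  6.82282113e-01, -2.99403226e+01,
        1.37797187e-02,  1.10088370e-02,  2.05301001e-05]), 'position': array([0.13986713, 0.60865955, 0.2494421 ]), 'tcp_rot': array([-1.79905141e+02,  7.41710779e-03,  1.67064389e+02]), 'ft_force': array([ 0.29215866, -0.0371963 , -0.40476238]), 'ft_torque': array([ 0.0607477 , -0.0208479 , -0.00124666]), 'finger_force': 0.0, 'gripper_width': 0.08526587497767461}
scene {'vfov': 42.25123792719053, 'cx': 316.43055157446537, 'cy': 205.78884225037075, 'eye': array([-0.25120925, -1.07182972,  0.77412193]), 'attitude': array([ 61.94348157,  -0.35852683, -37.14107884])}
die_grinder [([293.0, 227.0, 64.0, 30.0], 0.97)] [([323.0, 247.0], 0.89)]
small_spanner [([200.0, 176.0, 29.0, 29.0], 0.63), ([369.0, 282.0, 41.0, 17.0], 0.47)] [([387.0
[... 1363 characters left out ...]
1.0], 0.65)]
small_spanner_insert [([332.0, 201.0, 69.0, 38.0], 0.64), ([139.0, 186.0, 59.0, 24.0], 0.59)] [([174.0, 197.0], 0.75), ([377.0, 165.0], 0.17)]
large_spanner_insert [([230.0, 167.0, 66.0, 42.0], 0.87)] [([270.0, 187.0], 0.86)]
bit_block_insert [([158.0, 242.0, 54.0, 38.0], 0.91)] [([190.0, 261.0], 0.81)]
glue_bottle [([256.0, 104.0, 27.0, 32.0], 0.96)] [([270.0, 125.0], 0.85)]
sanding_block [([310.0, 118.0, 28.0, 14.0], 0.8)] [([324.0, 126.0], 0.74), ([280.0, 246.0], 0.32)]
wrist {'vfov': 67.03509674631437, 'cx': 320.05321318527245, 'cy': 196.06491671534957, 'eye': array([0.07188078, 0.62573642, 0.37436169]), 'attitude': array([-1.62442613e+01,  2.45686280e-02,  7.71265148e+01])}
```

```bash
python3 - <<'E'
from h import *
p=cv2.imread("pics/top0.png"); c=p[95:295,110:510]; cv2.imwrite("pics/topc.png",cv2.resize(c,None,fx=2,fy=2,interpolation=cv2.INTER_CUBIC))
E
```

```text
(no output)
```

View pics/topc.png

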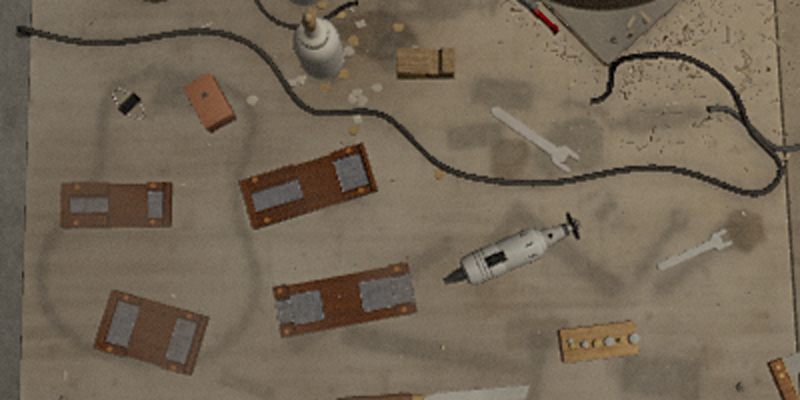

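View pics/wrist0.png

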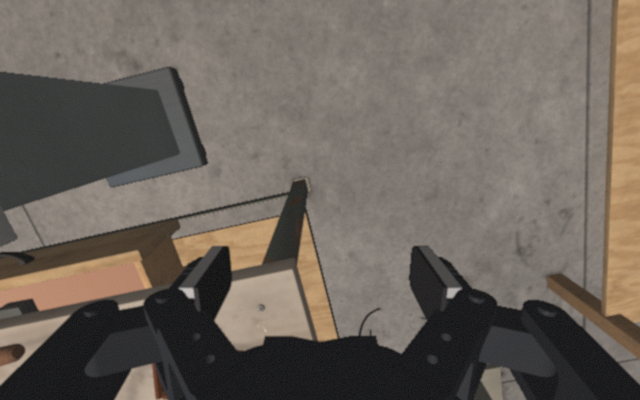

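```bash
cat >> h.py <<'E'
def intr(c): 
    f=200/np.tan(np.radians(c["vfov"]/2)); return f,c["cx"],c["cy"]
def cloud(d,c):
    f,cx,cy=intr(c); v,u=np.indices(d.shape)
    P=np.stack([(u-cx)/f*d,-(v-cy)/f*d,-d],-1)
    return P@R.from_euler("xyz",c["attitude"],degrees=True).as_matrix().T+c["eye"]
def proj(P,c):
    f,cx,cy=intr(c); q=(np.atleast_2d(P)-c["eye"])@R.from_euler("xyz",c["attitude"],degrees=True).as_matrix()
    return np.stack([cx+f*q[:,0]/-q[:,2], cy-f*q[:,1]/-q[:,2]],-1)
def onplane(uv,z,c):
    f,cx,cy=intr(c); uv=np.atleast_2d(uv).astype(float)
    w=np.stack([(uv[:,0]-cx)/f,-(uv[:,1]-cy)/f,-np.ones(len(uv))],-1)@R.from_euler("xyz",c["attitude"],degrees=True).as_matrix().T
    return c["eye"]+w*((z-c["eye"][2])/w[:,2])[:,None]
def goto(pos,rpy,s=None):
    "shift (tool axes, mm) and rotvec from the measured pose, tool half-turn not considered"
    s=s or observe(); A=R.from_euler("xyz",s["tcp_rot"],degrees=True); B=R.from_euler("xyz",rpy,degrees=True)
    return np.round((A.inv().apply(np.array(pos)-s["position"]))*1000,1).tolist(), np.round((A.inv()*B).as_rotvec(),4).tolist()
E
python3 - <<'E'
from h import *
c=get_calibration("top"); d=np.load("top_d.npy"); X=cloud(d,c)
t=X[235:290,330:380]; print("table z",np.median(X[265:290,340:380,2]),X[265:290,340:380,2].std())
b={"grinder":(325,195,410,245),"small":(434,205,482,235),"large":(350,145,405,182),"block":(383,250,435,282),"cradle":(240,220,325,268),"sins":(135,182,200,213),"lins":(225,162,305,214),"bins":(153,238,218,286),"glue":(250,95,290,140),"sand":(303,113,345,137)}
for k,(x0,y0,x1,y1) in b.items():
    P=X[y0:y1,x0:x1].reshape(-1,3); z0=np.median(P[:,2]) if k in("small","large") else 0
    th=.0025 if k in("small","large") else .009
    bg=np.percentile(P[:,2],20) if th<.005 else 0
    P=P[(P[:,2]-bg>th)]
    m=cv2.minAreaRect((P[:,:2]*1000).astype(np.float32)); print(k,len(P),"c",np.round(m[0]),"s",np.round(m[1]),"a",round(m[2],1),"zmax",P[:,2].max().round(3),"bg",round(bg,4))
# surface colour lines
for n,a,bb in (("small jaw",(474,214),0),("small tail",(440,228),0),("large jaw",(396,175),0),("large tail",(357,149),0),("grinder disc",(396,207),0),("grinder tail",(333,235),0)):
    print(n,onplane(a,.004 if 'gr' not in n else .02,c)[0].round(3))
E
```

```text
table z 0.0006089395863710934 0.08404831455838997
grinder 891 c [499. -96.] s [105. 240.] a 15.9 zmax 1.331 bg 0
small 720 c [ 488. -214.] s [ 93. 452.] a 6.4 zmax 1.331 bg -0.0017
large 997 c [ 560. -125.] s [168. 350.] a 73.5 zmax 1.331 bg -0.0012
block 660 c [ 382. -137.] s [285.  61.] a 88.5 zmax 1.331 bg 0
cradle 749 c [445. 111.] s [ 78. 204.] a 5.7 zmax 1.331 bg 0
sins 703 c [531. 240.] s [514.  94.] a 74.3 zmax 1.331 bg 0
lins 979 c [519. 129.] s [269. 176.] a 17.1 zmax 1.331 bg 0
bins 759 c [392. 230.] s [441. 103.] a 82.9 zmax 1.331 bg 0
glue 718 c [634. 107.] s [466. 123.] a 10.2 zmax 1.331 bg 0
sand 444 c [603. -23.] s [367.  92.] a 5.4 zmax 1.331 bg 0
small jaw [ 0.519 -0.415  0.004]
small tail [ 0.483 -0.321  0.004]
large jaw [ 0.63  -0.207  0.004]
large tail [ 0.704 -0.103  0.004]
grinder disc [ 0.54  -0.202  0.02 ]
grinder tail [ 0.469 -0.031  0.02 ]
```

```bash
python3 - <<'E'
from h import *
print(goto([.44,.18,.25],[180,0,180]))
E
```

```text
([-388.5, -351.1, 0.3], [0.0001, 0.0, -0.2258])
```

>>> arm_command([
  [-388,-351,0,0,0,-0.226,0],
  [-388,-351,0,0,0,-0.226,0],
  [-388,-351,0,0,0,-0.226,0],
  [-388,-351,0,0,0,-0.226,0],
  [-388,-351,0,0,0,-0.226,0],
  [-388,-351,0,0,0,-0.226,0],
  [-388,-351,0,0,0,-0.226,0],
  [-388,-351,0,0,0,-0.226,0],
])

```text
time_s: 2.82
position: [0.3316, 0.3341, 0.2506]
tcp_rot: [180.0, 0.0, -180.0]
ft_force: [0.6, 0.2, 0.4]
gripper_width: 0.0857
finger_force: 0.0
```

```bash
python3 - <<'E'
from h import *
s=observe();print(s["time_s"],s["position"],s["tcp_rot"],goto([.44,.18,.25],[180,0,180]))
E
```

```text
2.8167 [0.33162431 0.33406196 0.25062397] [ 1.79954566e+02  2.38819355e-02 -1.79985766e+02] ([-108.3, -154.1, 0.5], [0.0008, 0.0004, 0.0002])
```

>>> arm_command([
  [-108,-154,0,0,0,0,0],
  [-108,-154,0,0,0,0,0],
  [-108,-154,0,0,0,0,0],
  [-108,-154,0,0,0,0,0],
  [-108,-154,0,0,0,0,0],
  [-108,-154,0,0,0,0,0],
  [-108,-154,0,0,0,0,0],
])

```text
time_s: 3.4
position: [0.4394, 0.1809, 0.2504]
tcp_rot: [180.0, 0.0, 179.8]
ft_force: [-0.1, 0.6, 0.2]
gripper_width: 0.0852
finger_force: 0.0
```

```bash
python3 - <<'E'
from h import *
import pickle
s=observe();c=get_calibration("wrist");p,d=capture("wrist");print(s["position"],s["tcp_rot"],c)
cv2.imwrite("pics/w1.png",p);pickle.dump((s,c,p,d),open("w1.pkl","wb"))
X=cloud(d,c); print(np.median(X[...,2][d>0]))
print(goto([.45,-.20,.25],[180,0,180]))
E
```

```text
[0.43936456 0.18085489 0.2504116 ] [1.79988209e+02 1.06603224e-02 1.79827240e+02] {'vfov': 67.03509674631437, 'cx': 320.05321318527245, 'cy': 196.06491671534957, 'eye': array([0.36949002, 0.18178913, 0.37446629]), 'attitude': array([-1.62506772e+01,  2.59528937e-02,  8.98901769e+01])}
0.0012262193598642779
([-11.5, -382.1, 0.1], [0.0005, -0.0001, -0.0005])
```

View pics/w1.png

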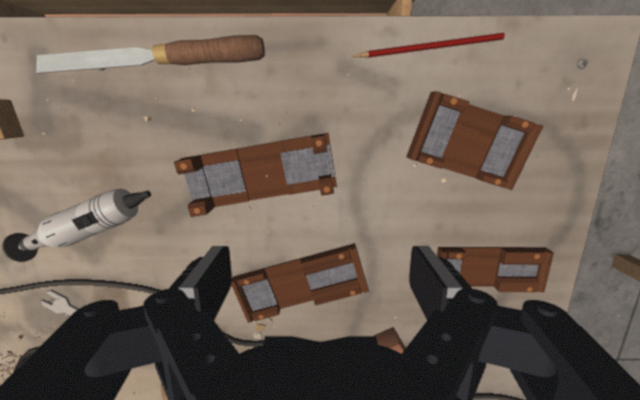

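>>> arm_command([
  [-40,-382,0,0,0,0,0],
  [-40,-382,0,0,0,0,0],
  [-40,-382,0,0,0,0,0],
  [-40,-382,0,0,0,0,0],
  [-40,-382,0,0,0,0,0],
  [-40,-382,0,0,0,0,0],
  [-40,-382,0,0,0,0,0],
  [-40,-382,0,0,0,0,0],
])

```text
time_s: 4.12
position: [0.474, -0.1495, 0.2505]
tcp_rot: [180.0, 0.0, -179.8]
ft_force: [1.3, 1.1, -0.4]
gripper_width: 0.0853
finger_force: 0.0
```

>>> arm_command([
  [-8,-8,0,0,0,0,0],
  [-8,-8,0,0,0,0,0],
])

```text
time_s: 4.28
position: [0.4826, -0.1593, 0.2504]
tcp_rot: [-179.9, 0.1, 179.9]
ft_force: [-0.3, 1.1, -0.1]
gripper_width: 0.0854
finger_force: 0.0
```

```bash
python3 - <<'E'
from h import *
import pickle
s=observe();c=get_calibration("wrist");p,d=capture("wrist");print(s["position"],s["tcp_rot"],c)
cv2.imwrite("pics/w2.png",p);pickle.dump((s,c,p,d),open("w2.pkl","wb"))
E
```

```text
[ 0.48264595 -0.15931829  0.2503926 ] [-1.79941859e+02  5.22409311e-02  1.79856447e+02] {'vfov': 67.03509674631437, 'cx': 320.05321318527245, 'cy': 196.06491671534957, 'eye': array([ 0.41268663, -0.158267  ,  0.37440157]), 'attitude': array([-16.28999514,   0.09871167,  89.92295875])}
```

View pics/w2.png

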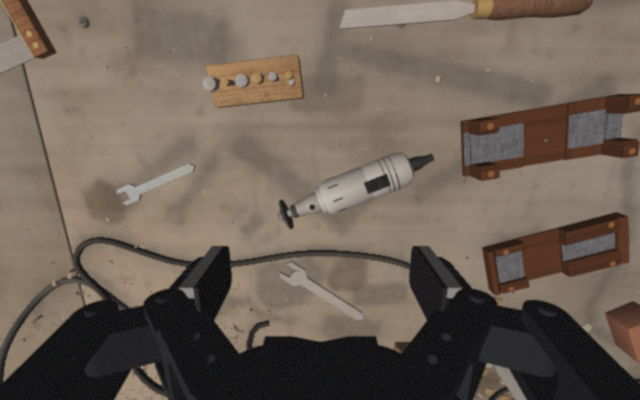

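```bash
cat > fit.py <<'E'
from h import *
import pickle
def blobs(fn,zmin):
    s,c,p,d=pickle.load(open(fn,"rb")); X=cloud(d,c); m=((d>0)&(X[...,2]>zmin)&(X[...,2]<.08)).astype(np.uint8)
    n,l,st,ce=cv2.connectedComponentsWithStats(m,connectivity=8)
    for i in range(1,n):
        if st[i,4]>150:
            P=X[l==i]; q=cv2.minAreaRect((P[:,:2]*1000).astype(np.float32))
            print(st[i].tolist(),"c",np.round(q[0],1),"s",np.round(q[1],1),"a",round(q[2],1),"z",np.percentile(P[:,2],[5,50,95]).round(4))
if __name__=="__main__":
  for f in("w1.pkl","w2.pkl"):
    s,c,p,d=pickle.load(open(f,"rb"));X=cloud(d,c); Z=X[:230,:,2][d[:230]>0]
    print(f,"zeros",(d==0).mean(),"table",np.median(Z),np.percentile(Z,[10,40]))
    for zm in(.0065,.025): print(zm); blobs(f,zm)
E
python3 fit.py
```

```text
w1.pkl zeros 0.00409765625 table 0.0007279448833177882 [-0.09283184  0.00044334]
0.0065
[360, 33, 145, 25, 653] c [303.5 304.8] s [  6.7 158.3] a 6.9 z [0.0066 0.0074 0.0088]
[37, 35, 229, 39, 4787] c [315.1  -8.8] s [ 26.2 259.2] a 4.0 z [0.0103 0.0192 0.0269]
[407, 91, 63, 78, 2488] c [394.1 318.7] s [40.7 82.6] a 73.3 z [0.0076 0.0155 0.0223]
[0, 100, 22, 40, 589] c [ 384.1 -180.6] s [17.1 46.7] a 75.0 z [0.0075 0.0156 0.0262]
[477, 116, 67, 75, 2762] c [421.8 406.3] s [41.5 80.1] a 72.9 z [0.0075 0.0134 0.0222]
[278, 133, 60, 63, 2700] c [436.5 167. ] s [68.3 62. ] a 9.6 z [0.0068 0.0088 0.037 ]
[174, 149, 76, 69, 3198] c [456.   50.4] s [68.2 71.2] a 9.7 z [0.0069 0.0093 0.0369]
[2, 189, 150, 74, 4459] c [ 504.2 -114.2] s [ 43.5 191.1] a 22.0 z [0.0209 0.0369 0.0439]
[301, 245, 68, 61, 2758] c [587.6 201.3] s [69.6 77.2] a 16.6 z [0.0081 0.0166 0.0186]
[439, 249, 28, 24, 376] c [566.6 355.9] s [32.2 34.8] a 89.3 z [0.0076 0.0141 0.0184]
[495, 249, 59, 44, 2231] c [580.2 455.2] s [64.4 60.6] a 89.9 z [0.0077 0.0163 0.0185]
[232, 270, 49, 54, 1698] c [627.   94.6] s [84.1 47.3] a 
[... 2467 characters left out ...]
8 0.0558]
[619, 94, 21, 20, 355] c [409.1 178.2] s [19.2 15.2] a 10.1 z [0.0265 0.0344 0.0373]
[475, 118, 25, 18, 367] c [433.1  26.5] s [16.3 22.1] a 10.4 z [0.0272 0.0359 0.0375]
[614, 139, 26, 20, 424] c [457.  188.1] s [19.3 17.7] a 9.7 z [0.0263 0.0349 0.0375]
[278, 154, 155, 76, 4088] c [ 505.4 -119.5] s [ 41.9 195.7] a 21.8 z [0.0268 0.0383 0.0438]
[476, 164, 24, 17, 352] c [484.3  34.9] s [16.1 21.3] a 9.4 z [0.0266 0.0357 0.0376]
[0, 317, 24, 69, 496] c [ 736.9 -590.7] s [ 10.  110.3] a 66.1 z [0.0268 0.0399 0.0454]
[620, 317, 20, 47, 580] c [721.3 267.1] s [69.2 24. ] a 8.5 z [0.0259 0.0344 0.0373]
[501, 368, 25, 32, 347] c [782.5 106.2] s [31.8  5.4] a 3.0 z [0.0279 0.0465 0.0672]
```

```bash
python3 - <<'E'
from h import *
import pickle
s,c,p,d=pickle.load(open("w2.pkl","rb"));X=cloud(d,c);print(s["joint_positions"].round(1))
g=cv2.cvtColor(p,cv2.COLOR_BGR2GRAY); hsv=cv2.cvtColor(p,cv2.COLOR_BGR2HSV)
for k,(x0,y0,x1,y1) in {"small":(105,155,205,215),"large":(270,258,372,325)}.items():
    z=X[...,2]; bg=np.median(z[y0:y1,x0:x1])
    m=np.zeros(g.shape,np.uint8); m[y0:y1,x0:x1]=(z[y0:y1,x0:x1]-bg>.002)&(z[y0:y1,x0:x1]<.008)
    n,l,st,_=cv2.connectedComponentsWithStats(m); i=1+st[1:,4].argmax(); P=X[l==i][:,:2]*1000
    q=cv2.minAreaRect(P.astype(np.float32)); print(k,st[i].tolist(),bg.round(4),np.round(q[0],1),np.round(q[1],1),round(q[2],1))
    # shank direction: PCA of points, then profile
    a=cv2.fitLine(P.astype(np.float32),cv2.DIST_HUBER,0,.01,.01).ravel(); t=(P-a[2:])@a[:2]; w=(P-a[2:])@np.array([-a[1],a[0]])
    print(a.round(3),t.min(),t.max()); 
    for lo in np.arange(-80,80,10):
        k2=(t>=lo)&(t<lo+10)
        if k2.sum()>3: print(int(lo),k2.sum(),np.percentile(w[k2],[3,97]).round(1),end="; ")
    print()
# grinder
m=(X[...,2]>.041)&(d>0); m[:150]=0;m[235:]=0;m[:,:300]=0;m[:,440:]=0
P=X[m][:,:2]*1000; a=cv2.fitLine(P.astype(np.float32),cv2.DIST_HUBER,0,.01,.01).ravel(); print("ridge",a,np.degrees(np.arctan2(a[1],a[0])))
G=X[150:235,275:440].reshape(-1,3)*1000;G=G[(G[:,2]>10)]; t=(G[:,:2]-a[2:])@a[:2]; w=(G[:,:2]-a[2:])@np.array([-a[1],a[0]]);print("dir",a[:2])
for lo in np.arange(-120,120,6):
    k2=(t>=lo)&(t<lo+6)
    if k2.sum()>3: print(int(lo),np.percentile(w[k2],[2,98]).round(0),G[k2,2].max().round(0),end="; ")
E
```

```text
[-12.1  12.6  29.6 109.   -7.1  60.1 110.2]
small [117, 164, 79, 42, 807] 0.001 [ 502.3 -365.2] [ 26.  109.5] 20.9
[ 3.82000e-01 -9.24000e-01  5.01508e+02 -3.62325e+02] -51.77972218239835 57.610742192020965
-50 66 [-5.1  4.8]; -40 67 [-4.9  5.1]; -30 68 [-4.9  4.9]; -20 67 [-5.  5.]; -10 65 [-4.9  5.1]; 0 66 [-4.9  5. ]; 10 61 [-5.   4.9]; 20 69 [-5.1  5.2]; 30 126 [-10.3  10.4]; 40 109 [-11.2  11. ]; 50 40 [-10.8  10.6]; 
large [280, 263, 84, 57, 1000] 0.0011 [ 665.2 -154.3] [139.1  30. ] 52.5
[ 5.89000e-01  8.08000e-01  6.65247e+02 -1.51793e+02] -71.77913942984995 67.5846294799236
-80 4 [-9.2  9.3]; -70 68 [-14.4  14.1]; -60 116 [-14.   13.7]; -50 133 [-13.8  13.8]; -40 78 [-9.3  6.8]; -30 64 [-6.5  6.5]; -20 67 [-6.9  6.7]; -10 65 [-7.1  6.5]; 0 64 [-6.8  6.1]; 10 63 [-7.4  6.6]; 20 63 [-6.9  6.8]; 30 63 [-7.2  6.6]; 40 61 [-6.5  6.5]; 50 62 [-7.1  6.6]; 60 29 [-5.4  5.2]; 
ridge [ 3.77051324e-01 -9.26192343e-01  4.99881348e+02 -1.06483635e+02] -67.84884
dir [ 0.37705132 -0.92619234]
-90 [-4.  4.] 25.0; -84 [-4.  4.] 28.0; -78 [-6.  6.] 28.0; -72 [-7.  7.] 30.0; -66 [-8.  8.] 31.0; -60 [-15.   9.] 40.0; -54 [-19.  16.] 43.0; -48 [-20.  17.] 43.0; -42 [-20.  18.] 44.0; -36 [-20.  17.] 44.0; -30 [-20.  18.] 45.0; -24 [-20.  18.] 47.0; -18 [-20.  18.] 48.0; -12 [-20.  17.] 45.0; -6 [-20.  18.] 46.0; 0 [-20.  18.] 44.0; 6 [-20.  18.] 45.0; 12 [-100.   17.] 374.0; 18 [-21.  18.] 45.0; 24 [-20.  18.] 45.0; 30 [-21.  17.] 45.0; 36 [-21.  18.] 45.0; 42 [-20.  17.] 44.0; 48 [-18.  15.] 43.0; 54 [-15.  13.] 39.0; 60 [-11.  10.] 37.0; 66 [-11.  10.] 37.0; 72 [-9.  9.] 33.0; 78 [-9.  8.] 33.0; 84 [-8.  9.] 33.0; 90 [-8.  8.] 32.0; 96 [-18.  18.] 43.0; 102 [-19.  14.] 42.0; 108 [-7.  4.] 30.0;
```

>>> arm_command([
  [-17,54,130,0,0,1.184,0],
  [-17,54,130,0,0,1.184,0],
  [-17,54,130,0,0,1.184,0],
  [-17,54,130,0,0,1.184,0],
  [-17,54,130,0,0,1.184,0],
  [-17,54,130,0,0,1.184,0],
  [-17,54,130,0,0,1.184,0],
  [-17,54,130,0,0,1.184,0],
], grip_force=60)

```text
time_s: 5.0
position: [0.4984, -0.1002, 0.1198]
tcp_rot: [-180.0, -0.1, 122.6]
ft_force: [0.1, 0.4, -0.1]
gripper_width: 0.0857
finger_force: 0.0
```

```bash
python3 - <<'E'
from h import *
s=observe();print(s["time_s"],s["position"],s["tcp_rot"],s["joint_positions"].round(0),goto([.4993,-.1058,.08],[180,0,112.15]))
E
```

```text
5.0 [ 0.49838009 -0.10019962  0.11979773] [-1.79991217e+02 -1.19319781e-01  1.22602980e+02] [-24.  25.  38. 117. -22.  45.  60.] ([-5.3, -2.2, 39.8], [-0.0003, -0.0021, 0.1824])
```

>>> arm_command([
  [-5,-2,40,0,0,0.182,0],
  [-5,-2,40,0,0,0.182,0],
  [-5,-2,40,0,0,0.182,0],
  [-5,-2,40,0,0,0.182,0],
])

```text
time_s: 5.33
position: [0.4996, -0.1067, 0.08]
tcp_rot: [-180.0, -0.1, 112.6]
ft_force: [0.2, 0.0, 0.4]
gripper_width: 0.0852
finger_force: 0.0
```

```bash
python3 - <<'E'
from h import *
s=observe();print(s["time_s"],s["position"],s["tcp_rot"],goto([.4993,-.1058,.021],[180,0,112.15]))
E
```

```text
5.3333 [ 0.49956898 -0.10665155  0.08003681] [-1.79957486e+02 -6.73849571e-02  1.12585114e+02] ([0.8, 0.1, 59.0], [-0.0007, -0.0012, 0.0076])
```

Descend, grip, lift.

>>> arm_command([
  [1,0,30,0,0,0.008,0],
  [1,0,55,0,0,0.008,0],
  [1,0,59,0,0,0.008,0],
  [1,0,59,0,0,0.008,0.6],
  [1,0,59,0,0,0.008,1],
  [1,0,59,0,0,0.008,1],
  [1,0,59,0,0,0.008,1],
  [1,0,59,0,0,0.008,1],
], grip_force=60)

```text
time_s: 6.0
position: [0.5003, -0.1081, 0.0231]
tcp_rot: [179.9, 0.0, 111.9]
ft_force: [-2.8, -0.0, 10.1]
gripper_width: 0.0407
finger_force: 59.3
```

>>> arm_command([
  [0,0,0,0,0,0,1],
  [0,0,0,0,0,0,1],
  [0,0,0,0,0,0,1],
  [0,0,0,0,0,0,1],
])

```text
time_s: 6.33
position: [0.5003, -0.1081, 0.0231]
tcp_rot: [179.8, 0.0, 111.8]
ft_force: [-1.8, 0.8, 9.6]
gripper_width: 0.0402
finger_force: 59.3
```

>>> arm_command([
  [0,0,-5,0,0,0,1],
  [0,0,-15,0,0,0,1],
  [0,0,-20,0,0,0,1],
  [0,0,-20,0,0,0,1],
])

```text
time_s: 6.67
position: [0.4999, -0.1081, 0.0427]
tcp_rot: [179.9, 0.0, 111.8]
ft_force: [0.6, 0.3, -6.0]
gripper_width: 0.0405
finger_force: 61.9
```

```bash
python3 - <<'E'
from h import *
import pickle
s=observe();c=get_calibration("wrist");p,d=capture("wrist");print(s["position"],s["tcp_rot"],s["ft_force"],s["ft_torque"],s["gripper_width"])
cv2.imwrite("pics/w3.png",p);pickle.dump((s,c,p,d),open("w3.pkl","wb"))
E
```

```text
[ 0.49993126 -0.10805277  0.04270792] [1.79898337e+02 4.47552284e-02 1.11840659e+02] [ 0.57141242  0.26589952 -6.0332149 ] [ 0.00099573 -0.04931864 -0.00254692] 0.04051238110446983
```

View pics/w3.png

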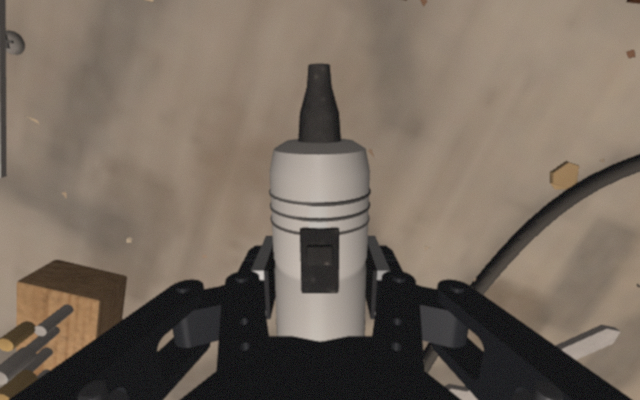

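```bash
python3 - <<'E'
from h import *
import pickle
s,c,p,d=pickle.load(open("w3.pkl","rb"));X=cloud(d,c)
for v in (175,185,215,225,240,260,280):
    row=X[v,285:355]; i=row[:,2].argmax(); print(v,row[i].round(4), "mid",X[v,319].round(4))
# tail
m=(X[...,2]>.03)&(X[...,2]<.1); Q=X[65:260,270:372][m[65:260,270:372]]
A=R.from_euler("xyz",s["tcp_rot"],degrees=True); L=A.inv().apply(Q-s["position"])*1000
for lo in range(20,100,8):
    k=(L[:,0]>lo)&(L[:,0]<lo+8)
    if k.sum(): print(lo,L[k][:,1].min().round(1),L[k][:,1].max().round(1),"topz",L[k][:,2].min().round(1))
print(L[:,0].max())
# targets: cradle above
for z in (.12,.06): print(goto([.4456,.1107,z],[180,0,99.45],s))
E
```

```text
175 [ 0.4743 -0.0416  0.1667] mid [ 0.4828 -0.0631  0.0607]
185 [ 0.484  -0.0659  0.0631] mid [ 0.484  -0.0659  0.0631]
215 [ 0.4862 -0.0774  0.0625] mid [ 0.4884 -0.0769  0.0615]
225 [ 0.49   -0.0799  0.063 ] mid [ 0.4897 -0.0803  0.0623]
240 [ 0.4872 -0.0869  0.0642] mid [ 0.4918 -0.0854  0.0637]
260 [ 0.4909 -0.093   0.0664] mid [ 0.4944 -0.0918  0.066 ]
280 [ 0.4743 -0.0416  0.1667] mid [ 0.4981 -0.1013  0.0631]
20 -20.3 22.8 topz -24.2
28 -20.2 22.8 topz -21.4
36 -20.6 22.6 topz -21.3
44 -19.5 21.5 topz -20.7
52 -17.7 20.3 topz -19.4
60 -7.3 9.4 topz -7.6
68 -6.8 8.8 topz -7.1
76 -4.7 6.8 topz -4.9
84 -3.5 5.1 topz -4.2
87.0152971150997
([223.2, 31.1, -77.4], [0.0019, 0.0006, 0.2163])
([223.3, 31.0, -17.4], [0.0019, 0.0006, 0.2163])
```

>>> arm_command([
  [0,0,-35,0,0,0,1],
  [30,4,-62,0,0,0.03,1],
  [65,9,-62,0,0,0.07,1],
  [100,14,-62,0,0,0.11,1],
  [135,19,-62,0,0,0.15,1],
  [170,24,-62,0,0,0.18,1],
  [203,29,-62,0,0,0.216,1],
  [223,31,-62,0,0,0.216,1],
])

```text
time_s: 7.38
position: [0.4437, 0.1144, 0.1029]
tcp_rot: [-179.9, -0.1, 99.5]
ft_force: [0.5, 0.2, -5.4]
gripper_width: 0.0407
finger_force: 63.9
```

>>> arm_command([
  [0,0,0,0,0,0,1],
  [0,0,0,0,0,0,1],
])

```text
time_s: 7.55
position: [0.4444, 0.1119, 0.1031]
tcp_rot: [-180.0, -0.0, 99.7]
ft_force: [0.4, -1.5, -4.9]
gripper_width: 0.0404
finger_force: 63.9
```

```bash
python3 - <<'E'
from h import *
import pickle
s=observe();c=get_calibration("wrist");p,d=capture("wrist");print(s["position"],s["tcp_rot"],s["ft_force"],s["gripper_width"])
cv2.imwrite("pics/w4.png",p);pickle.dump((s,c,p,d),open("w4.pkl","wb"))
print(goto([.4456,.1107,.055],[180,0,99.45],s))
X=cloud(d,c);z=X[...,2]
m=((z>.03)&(z<.0395)&(d>0)).astype(np.uint8)
n,l,st,_=cv2.connectedComponentsWithStats(m)
for i in range(1,n):
    if st[i,4]>100: q=cv2.minAreaRect((X[l==i][:,:2]*1000).astype(np.float32)); print(st[i],np.round(q[0],1),np.round(q[1],1),q[2])
A=R.from_euler("xyz",s["tcp_rot"],degrees=True); Q=X[(z>.06)&(z<.13)]; L=A.inv().apply(Q-s["position"])*1000
for lo in range(20,100,8):
    k=(L[:,0]>lo)&(L[:,0]<lo+8)&(abs(L[:,1])<30)
    if k.sum(): print(lo,L[k][:,1].min().round(1),L[k][:,1].max().round(1),"topz",L[k][:,2].min().round(1))
E
```

```text
[0.44444332 0.11190068 0.10305332] [-1.79967964e+02 -2.34663138e-03  9.96670365e+01] [ 0.37525322 -1.49918113 -4.87753688] 0.04039331875667408
([-1.4, 1.0, 48.1], [-0.0006, -0.0, 0.0038])
[264  92  32  27 855] [409.  180.1] [19.  15.4] 9.564224243164062
[344  92  33  28 879] [457.3 188.1] [19.2 16. ] 9.496882438659668
20 -20.4 22.7 topz -24.4
28 -20.3 22.7 topz -21.4
36 -20.5 22.5 topz -21.0
44 -19.5 21.1 topz -21.0
52 -17.9 20.2 topz -19.0
60 -7.4 9.4 topz -8.6
68 -6.9 8.8 topz -7.6
76 -4.8 6.6 topz -4.8
84 -3.6 5.0 topz -3.6
```

View pics/w4.png

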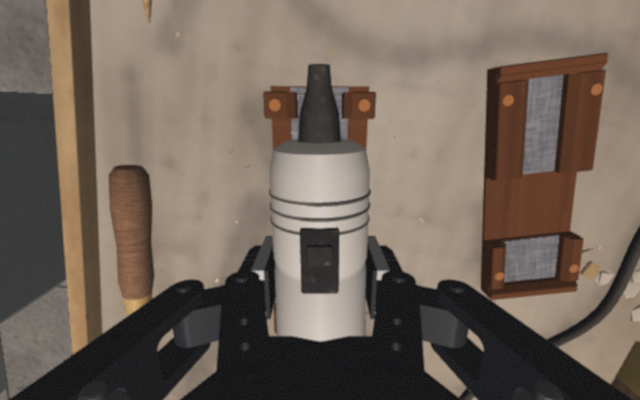

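>>> arm_command([
  [-2,0,20,0,0,0.004,1],
  [-2,0,40,0,0,0.004,1],
  [-2,0,55,0,0,0.004,1],
  [-2,0,62,0,0,0.004,1],
  [-2,0,66,0,0,0.004,1],
  [-2,0,68,0,0,0.004,1],
  [-2,0,68,0,0,0.004,1],
])

```text
time_s: 8.18
position: [0.4459, 0.108, 0.0355]
tcp_rot: [180.0, 0.0, 99.2]
ft_force: [-0.6, 0.8, -4.9]
gripper_width: 0.0404
finger_force: 63.9
```

>>> arm_command([
  [0,0,1,0,0,0,1],
  [0,0,2,0,0,0,1],
  [0,0,2,0,0,0,1],
])

```text
time_s: 8.43
position: [0.4457, 0.1088, 0.0336]
tcp_rot: [180.0, -0.0, 99.2]
ft_force: [-1.2, 0.5, -5.5]
gripper_width: 0.0406
finger_force: 63.9
```

>>> arm_command([
  [0,0,0.7,0,0,0,1],
  [0,0,1,0,0,0,1],
  [0,0,1,0,0,0,1],
])

```text
time_s: 8.68
position: [0.4454, 0.1087, 0.0324]
tcp_rot: [180.0, -0.0, 99.2]
ft_force: [0.8, -0.4, -4.9]
gripper_width: 0.0408
finger_force: 64.0
```

>>> arm_command([
  [0,0,0.7,0,0,0,1],
  [0,0,1,0,0,0,1],
  [0,0,1,0,0,0,1],
])

```text
time_s: 8.93
position: [0.4454, 0.1086, 0.0312]
tcp_rot: [-180.0, -0.0, 99.2]
ft_force: [0.6, 1.1, -4.0]
gripper_width: 0.0407
finger_force: 64.0
```

>>> arm_command([
  [0,0,0.7,0,0,0,1],
  [0,0,1,0,0,0,1],
  [0,0,1,0,0,0,1],
])

```text
time_s: 9.18
position: [0.4455, 0.1086, 0.031]
tcp_rot: [180.0, -0.1, 99.2]
ft_force: [-3.1, -1.5, 10.9]
gripper_width: 0.0403
finger_force: 65.7
```

>>> arm_command([
  [0,0,0.4,0,0,0,1],
  [0,0,0.8,0,0,0,1],
  [0,0,0.8,0,0,0,1],
])

```text
time_s: 9.43
position: [0.4455, 0.1086, 0.0309]
tcp_rot: [180.0, -0.1, 99.2]
ft_force: [-6.6, -1.2, 25.1]
gripper_width: 0.0406
finger_force: 67.3
```

>>> arm_command([
  [0,0,-0.8,0,0,0,1],
  [0,0,-1,0,0,0,0.6],
  [0,0,-1,0,0,0,0.3],
  [0,0,-1,0,0,0,0],
  [0,0,-1,0,0,0,0],
  [0,0,-1,0,0,0,0],
  [0,0,-25,0,0,0,0],
  [0,0,-60,0,0,0,0],
])

```text
time_s: 10.1
position: [0.4438, 0.1078, 0.0882]
tcp_rot: [-179.7, 0.1, 99.2]
ft_force: [0.9, 1.8, -0.1]
gripper_width: 0.0857
finger_force: 0.0
```

>>> arm_command([
  [0,0,-30,0,0,0,0],
  [0,0,-65,0,0,0,0],
  [0,0,-90,0,0,0,0],
  [0,0,-90,0,0,0,0],
])

```text
time_s: 10.43
position: [0.4479, 0.1088, 0.1835]
tcp_rot: [179.6, -0.1, 99.2]
ft_force: [0.7, 0.7, 0.2]
gripper_width: 0.0857
finger_force: 0.0
```

```bash
python3 - <<'E'
from h import *
import pickle
s=observe();c=get_calibration("wrist");p,d=capture("wrist");print(s["position"],s["tcp_rot"],s["ft_force"],s["gripper_width"])
cv2.imwrite("pics/w5.png",p);pickle.dump((s,c,p,d),open("w5.pkl","wb"))
import fit; fit.blobs("w5.pkl",.0065)
print(goto([.5083,-.3789,.10],[180,0,112.46],s))
E
```

```text
[0.4479324  0.10884226 0.18349375] [ 1.79640162e+02 -1.44642764e-01  9.91901846e+01] [0.68373104 0.69190765 0.23146199] 0.08572267721913987
[601, 16, 39, 60, 1896] c [689.3 278.3] s [52.3 26.5] a 84.7 z [0.0085 0.0243 0.0367]
[439, 64, 82, 94, 6513] c [587.5 200.4] s [69.8 77.1] a 16.5 z [0.0079 0.0166 0.0186]
[275, 89, 80, 204, 11607] c [447.  102.2] s [ 68.2 191.5] a 9.5 z [0.0071 0.0376 0.0512]
[485, 143, 155, 153, 1675] c [703.8 106.3] s [209.4  37.7] a 68.2 z [0.007  0.009  0.0105]
[160, 149, 31, 137, 3142] c [312.5  44.7] s [ 26.  150.3] a 4.8 z [0.0142 0.0236 0.027 ]
[603, 180, 37, 63, 1674] c [760.9 132.6] s [23.9 59.2] a 4.7 z [0.0085 0.0232 0.0404]
[442, 198, 72, 52, 3136] c [620.1  91.4] s [69.3 47.6] a 16.6 z [0.0079 0.0122 0.0184]
[559, 288, 61, 53, 1851] c [765.9  10.2] s [43.3 37.7] a 89.2 z [0.0099 0.0355 0.0378]
([-491.3, -18.8, 82.1], [0.0065, -0.0018, -0.2316])
```

View pics/w5.png

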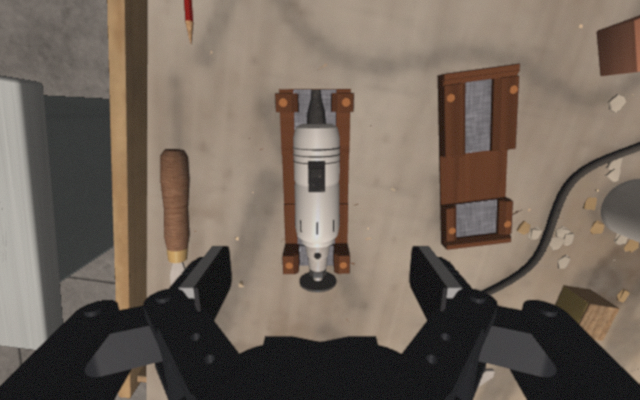

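>>> arm_command([
  [-491,-19,50,0.006,0,-0.232,0],
  [-491,-19,50,0.006,0,-0.232,0],
  [-491,-19,50,0.006,0,-0.232,0],
  [-491,-19,50,0.006,0,-0.232,0],
  [-491,-19,50,0.006,0,-0.232,0],
  [-491,-19,50,0.006,0,-0.232,0],
  [-491,-19,50,0.006,0,-0.232,0],
  [-491,-19,50,0.006,0,-0.232,0],
], grip_force=40)

```text
time_s: 11.15
position: [0.4842, -0.213, 0.145]
tcp_rot: [-179.6, -0.1, 112.5]
ft_force: [1.1, 0.5, 0.3]
gripper_width: 0.0853
finger_force: 0.0
```

```bash
python3 - <<'E'
from h import *
s=observe();print(s["position"],s["tcp_rot"],s["joint_positions"].round(0),goto([.5083,-.3789,.12],[180,0,112.46],s))
E
```

```text
[ 0.48418747 -0.21304194  0.14502693] [-1.79582413e+02 -1.19044747e-01  1.12528891e+02] [-17.  27.  46. 113. -25.  51.  65.] ([-162.5, -41.1, 25.0], [-0.0073, -0.0021, 0.0012])
```

>>> arm_command([
  [-162,-41,25,-0.007,-0.002,0,0],
  [-162,-41,25,-0.007,-0.002,0,0],
  [-162,-41,25,-0.007,-0.002,0,0],
  [-162,-41,25,-0.007,-0.002,0,0],
  [-162,-41,25,-0.007,-0.002,0,0],
  [-162,-41,25,-0.007,-0.002,0,0],
  [-162,-41,25,-0.007,-0.002,0,0],
])

```text
time_s: 11.73
position: [0.5079, -0.3765, 0.12]
tcp_rot: [-180.0, -0.1, 112.4]
ft_force: [-0.0, -0.9, -0.4]
gripper_width: 0.0852
finger_force: 0.0
```

```bash
cat > sp.py <<'E'
from h import *
import pickle,sys
def span(tag,box=None,zlo=.002):
    s=observe();c=get_calibration("wrist");p,d=capture("wrist");print(s["position"],s["tcp_rot"].round(2))
    cv2.imwrite(f"pics/{tag}.png",p);pickle.dump((s,c,p,d),open(f"{tag}.pkl","wb"))
    X=cloud(d,c);z=X[...,2]
    x0,y0,x1,y1=box; bg=np.median(z[y0:y1,x0:x1])
    m=np.zeros(d.shape,np.uint8); m[y0:y1,x0:x1]=(z[y0:y1,x0:x1]-bg>zlo)&(z[y0:y1,x0:x1]-bg<.008)
    n,l,st,_=cv2.connectedComponentsWithStats(m); i=1+st[1:,4].argmax(); P=X[l==i][:,:2]*1000
    a=cv2.fitLine(P.astype(np.float32),cv2.DIST_HUBER,0,.01,.01).ravel(); 
    if a[1]<0:a[:2]*=-1
    t=(P-a[2:])@a[:2]; w=(P-a[2:])@np.array([-a[1],a[0]])
    print(st[i].tolist(),"dir",a[:2],"theta",np.degrees(np.arctan2(-a[0],a[1])),"tail",(a[2:]+a[:2]*t.max()).round(1),"len",np.ptp(t).round(1),"wmid shank",np.median(w[t>20]).round(1))
    return s,a,t
E
python3 - <<'E'
from sp import *
s,a,t=span("w6",(230,60,410,245))
print(goto([.5083,-.3789,.06],[180,0,112.46],s))
E
```

```text
[ 0.50794423 -0.37645667  0.12004425] [-1.7998e+02 -6.0000e-02  1.1245e+02]
[304, 115, 28, 130, 1831] dir [-0.38061878  0.924732  ] theta 22.372017 tail [ 481.6 -315.7] len 107.8 wmid shank -0.0
([-2.5, -0.6, 60.0], [-0.0004, -0.0011, -0.0002])
```

View pics/w6.png

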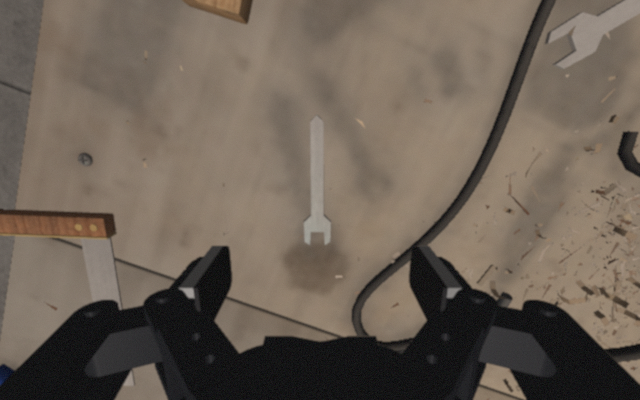

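>>> arm_command([
  [-3,0,35,0,0,0,0.4],
  [-3,0,65,0,0,0,0.75],
  [-3,0,85,0,0,0,0.75],
  [-3,0,92,0,0,0,0.75],
  [-3,0,92,0,0,0,0.75],
  [-3,0,92,0,0,0,0.75],
])

```text
time_s: 12.28
position: [0.5108, -0.3789, 0.0305]
tcp_rot: [179.9, 0.1, 112.6]
ft_force: [-0.0, -0.1, 0.7]
gripper_width: 0.021
finger_force: 0.0
```

>>> arm_command([
  [0,0,2,0,0,0,0.75],
  [0,0,4,0,0,0,0.75],
  [0,0,4,0,0,0,0.75],
])

```text
time_s: 12.53
position: [0.5108, -0.3796, 0.0267]
tcp_rot: [179.9, 0.1, 112.5]
ft_force: [0.8, 1.0, -0.2]
gripper_width: 0.0213
finger_force: 0.0
```

>>> arm_command([
  [0,-2.5,1,0,0,0,0.75],
  [0,-2.5,3,0,0,0,0.75],
  [0,-2.5,4,0,0,0,0.75],
  [0,-2.5,4,0,0,0,0.75],
])

```text
time_s: 12.87
position: [0.5077, -0.3805, 0.0216]
tcp_rot: [179.9, 0.1, 112.5]
ft_force: [-0.1, 0.6, -0.4]
gripper_width: 0.0213
finger_force: 0.0
```

>>> arm_command([
  [0,0,1,0,0,0,0.75],
  [0,0,1.5,0,0,0,0.75],
  [0,0,1.5,0,0,0,0.75],
])

```text
time_s: 13.12
position: [0.5079, -0.3805, 0.0201]
tcp_rot: [179.9, 0.1, 112.5]
ft_force: [-0.7, 1.0, -0.7]
gripper_width: 0.0212
finger_force: 0.0
```

>>> arm_command([
  [0,0,1,0,0,0,0.75],
  [0,0,1,0,0,0,0.75],
])

```text
time_s: 13.28
position: [0.508, -0.3806, 0.0193]
tcp_rot: [179.9, 0.1, 112.5]
ft_force: [-0.1, -0.5, 0.1]
gripper_width: 0.0212
finger_force: 0.0
```

>>> arm_command([
  [0,0,-0.7,0,0,0,0.8],
  [0,0,-0.7,0,0,0,0.9],
  [0,0,-0.7,0,0,0,1],
  [0,0,-0.7,0,0,0,1],
  [0,0,-0.7,0,0,0,1],
  [0,0,-0.7,0,0,0,1],
], grip_force=50)

```text
time_s: 13.78
position: [0.5079, -0.3806, 0.0203]
tcp_rot: [179.9, 0.1, 112.5]
ft_force: [-0.6, 0.4, 5.0]
gripper_width: 0.0085
finger_force: 49.1
```

>>> arm_command([
  [0,0,-5,0,0,0,1],
  [0,0,-15,0,0,0,1],
  [0,0,-30,0,0,0,1],
  [0,0,-30,0,0,0,1],
])

```text
time_s: 14.12
position: [0.5091, -0.3819, 0.0534]
tcp_rot: [179.8, 0.3, 112.5]
ft_force: [-0.7, -0.9, -0.3]
gripper_width: 0.0086
finger_force: 48.8
```

```bash
python3 - <<'E'
from h import *
s=observe();A=R.from_euler("xyz",s["tcp_rot"],degrees=True);c=get_calibration("wrist")
p,d=capture("wrist"); cv2.imwrite("pics/w7.png",p); np.save("w7d.npy",d); X=cloud(d,c); L=A.inv().apply((X.reshape(-1,3)-s["position"]))*1000
L=L.reshape(400,640,3); m=(d>0)&(abs(L[...,1])<8)&(abs(L[...,2])<60)&(L[...,0]>14)&(X[...,2]>.02)
Q=L[m];print(len(Q));
for lo in range(14,90,8):
    k=(Q[:,0]>=lo)&(Q[:,0]<lo+8)
    if k.sum(): print(lo,Q[k][:,1].min().round(1),Q[k][:,1].max().round(1),np.median(Q[k][:,2]).round(1))
print(Q[:,0].max(),s["position"],s["tcp_rot"],s["ft_force"])
E
```

```text
2994
14 -8.0 8.0 -47.4
22 -4.1 6.6 15.5
30 -4.1 6.6 15.6
38 -4.0 6.5 15.6
46 -3.9 6.4 15.7
54 -4.3 6.3 15.6
62 -4.3 6.2 15.6
70 0.7 1.2 16.1
70.33755138518228 [ 0.50907402 -0.38192931  0.05342126] [179.81392277   0.28023325 112.50090151] [-0.65885251 -0.94269199 -0.32673802]
```

```bash
python3 - <<'E'
from h import *
print(goto([.56,.31,.17],[180,0,90.0]))
E
```

```text
([618.7, 312.4, -119.4], [0.0039, 0.0036, 0.3931])
```

>>> arm_command([
  [0,0,-40,0,0,0,1],
  [30,15,-70,0,0,0,1],
  [60,30,-100,0,0,0,1],
  [95,48,-119,0,0,0,1],
  [130,65,-119,0,0,0,1],
  [165,83,-119,0,0,0,1],
  [200,100,-119,0,0,0,1],
  [235,118,-119,0,0,0,1],
])

```text
time_s: 14.83
position: [0.5265, -0.1157, 0.1692]
tcp_rot: [179.9, 0.0, 112.5]
ft_force: [0.4, -0.2, -0.1]
gripper_width: 0.0082
finger_force: 49.0
```

>>> arm_command([
  [35,18,0,0,0,0,1],
  [70,35,0,0,0,0,1],
  [105,53,0,0,0,0.05,1],
  [140,70,0,0,0,0.12,1],
  [175,88,0,0,0,0.2,1],
  [210,105,0,0,0,0.28,1],
  [240,120,0,0,0,0.34,1],
  [270,136,0,0,0,0.393,1],
])

```text
time_s: 15.5
position: [0.5484, 0.1857, 0.1688]
tcp_rot: [179.9, 0.0, 89.9]
ft_force: [1.4, -0.3, -0.3]
gripper_width: 0.0087
finger_force: 49.0
```

```bash
python3 - <<'E'
from h import *
s=observe();print(s["time_s"],s["position"],s["tcp_rot"],s["ft_force"],s["gripper_width"],s["joint_positions"].round(0),goto([.56,.31,.17],[180,0,90.0]))
E
```

```text
15.5 [0.54840642 0.18574364 0.16875388] [1.79918754e+02 1.28813488e-02 8.98830610e+01] [ 1.41212561 -0.27440869 -0.34560624] 0.008653913858578246 [-60.  32.  52. 106. -30.  57.   4.] ([124.3, 11.3, -1.3], [0.0014, 0.0002, -0.002])
```

>>> arm_command([
  [35,4,0,0,0,0,1],
  [75,8,0,0,0,0,1],
  [110,11,0,0,0,0,1],
  [118,11,0,0,0,0,1],
  [118,11,0,0,0,0,1],
])

```text
time_s: 15.92
position: [0.5589, 0.3057, 0.1678]
tcp_rot: [179.9, 0.0, 90.4]
ft_force: [-0.2, -0.4, -0.3]
gripper_width: 0.0084
finger_force: 49.0
```

```bash
python3 - <<'E'
from h import *
import pickle,fit
s=observe();c=get_calibration("wrist");p,d=capture("wrist");print(s["position"],s["tcp_rot"],s["ft_force"],s["gripper_width"])
cv2.imwrite("pics/w8.png",p);pickle.dump((s,c,p,d),open("w8.pkl","wb"))
fit.blobs("w8.pkl",.0065); print(); fit.blobs("w8.pkl",.0145)
E
```

```text
[0.55886444 0.30568499 0.16778621] [1.79948650e+02 2.01987441e-02 9.03632428e+01] [-0.16718267 -0.37956482 -0.3349666 ] 0.00836709457203414
[310, 0, 75, 54, 3883] c [580.8 443.2] s [40.2 59.8] a 89.6 z [0.0077 0.0165 0.0185]
[463, 0, 164, 308, 3156] c [795.8 308.8] s [307.6  71.4] a 73.5 z [0.0068 0.0088 0.0107]
[105, 31, 109, 79, 5066] c [422.  405.7] s [40.1 81.5] a 73.2 z [0.0075 0.0159 0.0221]
[487, 65, 35, 36, 584] c [719.5 398.9] s [10.6 32.8] a 40.5 z [0.0071 0.0139 0.0183]
[22, 99, 63, 158, 775] c [303.8 305.3] s [  6.7 157.1] a 6.9 z [0.0066 0.0073 0.0083]
[326, 115, 52, 38, 1617] c [587.6 355.3] s [31.9 45.2] a 89.2 z [0.0077 0.0135 0.0183]
[94, 139, 100, 68, 4322] c [395.6 317.8] s [40.6 80.9] a 73.1 z [0.0075 0.0139 0.022 ]
[439, 173, 97, 77, 4521] c [716.3 285.5] s [66.3 43.1] a 28.8 z [0.0121 0.0364 0.0377]
[355, 241, 25, 43, 434] c [609.3 223.7] s [13.2 45.6] a 16.9 z [0.0104 0.0174 0.0187]
[494, 253, 146, 116, 2536] c [825.1 192.6] s [128.7  99.7] a 68.4 z [0.0072 0.0233 0.0715]
[157, 280, 62, 35, 741] c [425.8 189.1] s [55.3 14.4] a 9.7 z [0.0071 0.0128 0.0363]
[585,
[... 759 characters left out ...]
73 0.0186]
[94, 140, 96, 67, 2114] c [395.6 317.7] s [40.6 80.9] a 73.3 z [0.016  0.0207 0.0223]
[442, 175, 94, 75, 4199] c [716.3 285.5] s [66.3 43.1] a 28.8 z [0.0193 0.0365 0.0378]
[358, 245, 22, 39, 376] c [610.1 223.9] s [11.5 45.4] a 16.8 z [0.0158 0.0175 0.0188]
[157, 293, 29, 22, 320] c [408.8 184.6] s [20.2  8.9] a 7.7 z [0.0158 0.0279 0.0367]
[590, 295, 50, 105, 3525] c [884.5 123.6] s [ 47.7 133.1] a 10.2 z [0.0164 0.0329 0.0599]
[317, 299, 19, 25, 268] c [567.9 171.4] s [13.1 33.1] a 16.9 z [0.0167 0.0177 0.0189]
[499, 314, 91, 55, 1500] c [779. 160.] s [45.5 11.4] a 5.2 z [0.0173 0.0431 0.0745]
[199, 321, 23, 25, 229] c [450.6 161.5] s [16.3 10.9] a 11.2 z [0.0319 0.0426 0.0488]
```

View pics/w8.png

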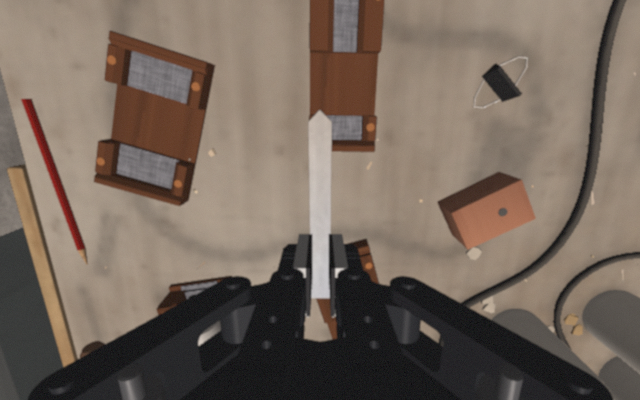

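```bash
python3 - <<'E'
from h import *
print(goto([.5798,.3973,.06],[180,0,89.7]))
E
```

```text
([94.8, 20.6, 108.0], [0.0011, 0.0015, 0.0082])
```

>>> arm_command([
  [35,8,20,0.001,0.0015,0.008,1],
  [70,15,50,0.001,0.0015,0.008,1],
  [92,20,80,0.001,0.0015,0.008,1],
  [95,20.5,105,0.001,0.0015,0.008,1],
  [95,20.5,108,0.001,0.0015,0.008,1],
  [95,20.5,108,0.001,0.0015,0.008,1],
])

```text
time_s: 16.47
position: [0.5803, 0.3932, 0.0593]
tcp_rot: [-179.9, 0.2, 89.4]
ft_force: [-0.2, -0.9, 0.5]
gripper_width: 0.0083
finger_force: 49.0
```

```bash
python3 - <<'E'
from h import *
s=observe();print(s["tcp_rot"],goto([.5798,.3973,.031],[180,0,89.7]))
E
```

```text
[-1.79911374e+02  1.67233752e-01  8.94092200e+01] ([4.2, -0.5, 28.3], [-0.0016, 0.0029, -0.0051])
```

>>> arm_command([
  [3,-0.5,0,0,0.003,-0.005,1],
  [3,-0.5,10,0,0.003,-0.005,1],
  [3,-0.5,20,0,0.003,-0.005,1],
  [3,-0.5,26,0,0.003,-0.005,1],
  [3,-0.5,28,0,0.003,-0.005,1],
  [3,-0.5,28,0,0.003,-0.005,1],
])

```text
time_s: 16.97
position: [0.5797, 0.3989, 0.0318]
tcp_rot: [-180.0, -0.2, 89.8]
ft_force: [-0.9, -0.0, 0.0]
gripper_width: 0.0082
finger_force: 49.0
```

>>> arm_command([
  [0,0,1,0,0,0,1],
  [0,0,2,0,0,0,1],
  [0,0,2,0,0,0,1],
])

```text
time_s: 17.22
position: [0.5802, 0.3994, 0.0306]
tcp_rot: [180.0, -0.2, 89.8]
ft_force: [0.7, 0.2, -0.2]
gripper_width: 0.0087
finger_force: 49.0
```

>>> arm_command([
  [0,0,1,0,0,0,1],
  [0,0,1,0,0,0,1],
])

```text
time_s: 17.38
position: [0.5801, 0.3994, 0.0295]
tcp_rot: [180.0, -0.2, 89.8]
ft_force: [0.6, 0.1, -0.7]
gripper_width: 0.0082
finger_force: 49.0
```

>>> arm_command([
  [-1.5,0,0.5,0,0,0,1],
  [-1.5,0,1,0,0,0,1],
  [-1.5,0,1,0,0,0,1],
])

```text
time_s: 17.63
position: [0.5801, 0.3976, 0.0284]
tcp_rot: [180.0, -0.2, 89.8]
ft_force: [-0.6, -0.2, -0.4]
gripper_width: 0.0085
finger_force: 49.0
```

>>> arm_command([
  [0,0,0.5,0,0,0,1],
  [0,0,0.8,0,0,0,1],
  [0,0,0.8,0,0,0,1],
])

```text
time_s: 17.88
position: [0.5802, 0.3977, 0.0283]
tcp_rot: [180.0, -0.2, 89.8]
ft_force: [-2.2, -0.2, 5.6]
gripper_width: 0.0084
finger_force: 49.7
```

>>> arm_command([
  [0,0,0.5,0,0,0,1],
  [0,0,0.6,0,0,0,1],
  [0,0,0.6,0,0,0,1],
])

```text
time_s: 18.13
position: [0.5802, 0.3977, 0.0282]
tcp_rot: [180.0, -0.2, 89.8]
ft_force: [-3.4, -2.3, 8.6]
gripper_width: 0.0087
finger_force: 50.3
```

>>> arm_command([
  [0,0,-0.4,0,0,0,1],
  [0,0,-0.4,0,0,0,0.85],
  [0,0,-0.4,0,0,0,0.7],
  [0,0,-0.4,0,0,0,0.5],
  [0,0,-0.4,0,0,0,0.3],
  [0,0,-10,0,0,0,0.2],
  [0,0,-40,0,0,0,0],
  [0,0,-75,0,0,0,0],
])

```text
time_s: 18.8
position: [0.5788, 0.3968, 0.1011]
tcp_rot: [-179.8, -0.0, 89.8]
ft_force: [1.0, -0.0, 0.8]
gripper_width: 0.0833
finger_force: 0.0
```

>>> arm_command([
  [0,0,-30,0,0,0,0],
  [0,0,-65,0,0,0,0],
  [0,0,-80,0,0,0,0],
  [0,0,-80,0,0,0,0],
])

```text
time_s: 19.13
position: [0.5822, 0.3977, 0.1874]
tcp_rot: [179.6, -0.5, 89.8]
ft_force: [0.4, 0.6, -0.2]
gripper_width: 0.0853
finger_force: 0.0
```

```bash
python3 - <<'E'
from h import *
import pickle,fit
s=observe();c=get_calibration("wrist");p,d=capture("wrist");print(s["position"],s["tcp_rot"],s["ft_force"],s["gripper_width"])
cv2.imwrite("pics/w9.png",p[40:400]);pickle.dump((s,c,p,d),open("w9.pkl","wb"))
X=cloud(d,c)*1000; g=cv2.cvtColor(p,cv2.COLOR_BGR2GRAY)
for y in (360,385,410,440,455,465): # height along slot
    m=(abs(X[...,1]-y)<2)&(abs(X[...,0]-581)<14); q=X[m]; k=(q[:,2]>11)&(q[:,2]<15); print(y,q[k][:,0].min().round(1) if k.any() else None,q[k][:,0].max().round(1) if k.any() else None, np.median(q[k][:,2]).round(1) if k.any() else None)
print(goto([.6552,-.1656,.15],[180,0,53.9]))
E
```

```text
[0.58221016 0.39772684 0.18741383] [179.63633605  -0.45880179  89.8132571 ] [ 0.44020747  0.60010625 -0.19584138] 0.08530137876271694
360 572.9 591.8 12.7
385 573.2 590.7 12.6
410 576.5 586.6 12.9
440 569.0 592.4 13.2
455 569.3 593.3 13.1
465 569.5 592.3 13.1
([-563.2, 75.7, 31.3], [0.0013, -0.0072, 0.6271])
```

View pics/w9.png

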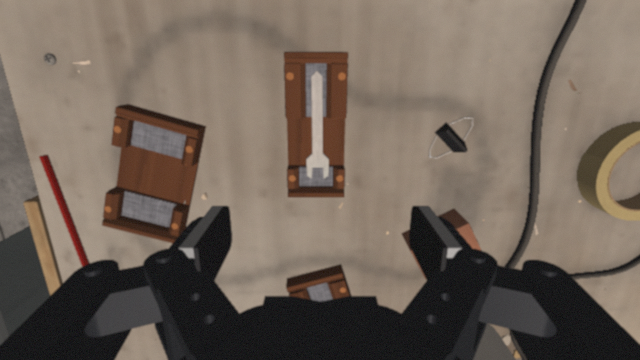

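>>> arm_command([
  [-563,76,45,0,0,0.627,0],
  [-563,76,45,0,0,0.627,0],
  [-563,76,45,0,0,0.627,0],
  [-563,76,45,0,0,0.627,0],
  [-563,76,45,0,0,0.627,0],
  [-563,76,45,0,0,0.627,0],
  [-563,76,45,0,0,0.627,0],
  [-563,76,45,0,0,0.627,0],
])

```text
time_s: 19.85
position: [0.6225, 0.0663, 0.1528]
tcp_rot: [-179.8, -0.1, 53.9]
ft_force: [0.2, -0.1, -0.1]
gripper_width: 0.0854
finger_force: 0.0
```

```bash
python3 - <<'E'
from h import *
s=observe();print(s["position"],s["tcp_rot"],s["joint_positions"].round(0),goto([.6552,-.1656,.13],[180,0,53.9]))
E
```

```text
[0.62249159 0.06628254 0.15276252] [-1.79813659e+02 -7.10841707e-02  5.39279334e+01] [-47.  41.  57. 100. -39.  62. -13.] ([-168.2, 163.0, 22.0], [-0.0033, -0.0012, 0.0005])
```

>>> arm_command([
  [-168,163,22,-0.003,-0.001,0,0],
  [-168,163,22,-0.003,-0.001,0,0],
  [-168,163,22,-0.003,-0.001,0,0],
  [-168,163,22,-0.003,-0.001,0,0],
  [-168,163,22,-0.003,-0.001,0,0],
  [-168,163,22,-0.003,-0.001,0,0],
  [-168,163,22,-0.003,-0.001,0,0],
  [-168,163,22,-0.003,-0.001,0,0],
])

```text
time_s: 20.52
position: [0.6548, -0.1664, 0.13]
tcp_rot: [-180.0, -0.0, 53.6]
ft_force: [-0.2, -0.3, -0.3]
gripper_width: 0.0851
finger_force: 0.0
```

```bash
python3 - <<'E'
from sp import *
s,a,t=span("w10",(250,60,400,265))
print(goto([.6552,-.1656,.031],[180,0,53.9],s))
E
```

```text
[ 0.65476227 -0.16637013  0.13004964] [-1.7996e+02 -2.0000e-02  5.3650e+01]
[304, 92, 34, 162, 2857] dir [0.59023446 0.80723184] theta -36.173645 tail [705.1 -98.6] len 138.9 wmid shank -0.0
([0.8, -0.0, 99.0], [-0.0007, -0.0003, -0.0044])
```

View pics/w10.png

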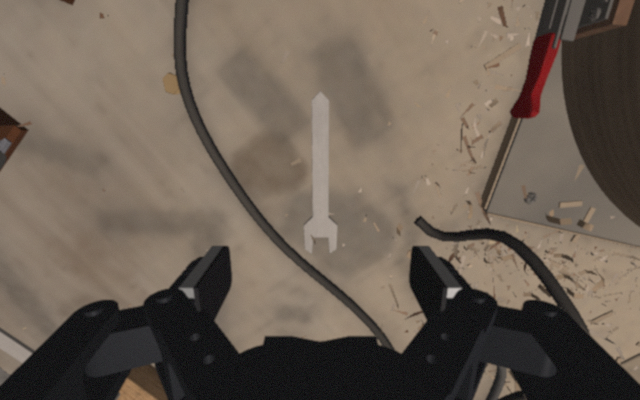

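>>> arm_command([
  [1,0,10,0,0,-0.004,0.4],
  [1,0,30,0,0,-0.004,0.7],
  [1,0,60,0,0,-0.004,0.7],
  [1,0,90,0,0,-0.004,0.7],
  [1,0,99,0,0,-0.004,0.7],
  [1,0,99,0,0,-0.004,0.7],
  [1,0,99,0,0,-0.004,0.7],
])

```text
time_s: 21.15
position: [0.6572, -0.162, 0.0328]
tcp_rot: [180.0, -0.1, 54.2]
ft_force: [0.7, -0.1, 0.2]
gripper_width: 0.0256
finger_force: 0.0
```

>>> arm_command([
  [0,0,4,0,0,0,0.7],
  [0,0,7,0,0,0,0.7],
  [0,0,8,0,0,0,0.7],
  [0,0,8,0,0,0,0.7],
])

```text
time_s: 21.48
position: [0.6574, -0.1628, 0.0253]
tcp_rot: [179.9, -0.2, 54.1]
ft_force: [-0.4, 0.2, -0.4]
gripper_width: 0.0257
finger_force: 0.0
```

>>> arm_command([
  [-4.8,0,2,0,0.003,-0.003,0.7],
  [-4.8,0,4,0,0.003,-0.003,0.7],
  [-4.8,0,5.2,0,0.003,-0.003,0.7],
  [-4.8,0,5.2,0,0.003,-0.003,0.7],
])

```text
time_s: 21.82
position: [0.6541, -0.1669, 0.0193]
tcp_rot: [180.0, -0.3, 54.3]
ft_force: [0.6, -0.4, 1.4]
gripper_width: 0.0256
finger_force: 0.0
```

>>> arm_command([
  [0,0,0.3,0,0,0,0.8],
  [0,0,0.3,0,0,0,0.9],
  [0,0,0.3,0,0,0,1],
  [0,0,0.3,0,0,0,1],
  [0,0,0.3,0,0,0,1],
  [0,0,0.3,0,0,0,1],
], grip_force=50)

```text
time_s: 22.32
position: [0.6546, -0.1669, 0.0197]
tcp_rot: [179.9, -0.3, 54.3]
ft_force: [-0.5, 1.0, 5.0]
gripper_width: 0.0113
finger_force: 49.8
```

>>> arm_command([
  [0,0,-5,0,0,0,1],
  [0,0,-20,0,0,0,1],
  [0,0,-50,0,0,0,1],
  [0,0,-80,0,0,0,1],
  [0,0,-90,0,0,0,1],
  [0,0,-90,0,0,0,1],
])

```text
time_s: 22.82
position: [0.6555, -0.168, 0.1132]
tcp_rot: [179.6, -0.4, 54.3]
ft_force: [0.4, -0.3, -0.1]
gripper_width: 0.0118
finger_force: 48.9
```

```bash
python3 - <<'E'
from h import *
s=observe();A=R.from_euler("xyz",s["tcp_rot"],degrees=True);c=get_calibration("wrist")
p,d=capture("wrist"); X=cloud(d,c); L=A.inv().apply((X.reshape(-1,3)-s["position"]))*1000
L=L.reshape(400,640,3); m=(d>0)&(abs(L[...,1])<10)&(L[...,2]<30)&(L[...,2]>0)&(L[...,0]>18)
Q=L[m];print(len(Q));
for lo in range(22,94,10):
    k=(Q[:,0]>=lo)&(Q[:,0]<lo+10)
    if k.sum(): print(lo,Q[k][:,1].min().round(1),Q[k][:,1].max().round(1),np.median(Q[k][:,2]).round(1))
print(Q[:,0].max(),s["position"],s["tcp_rot"],s["ft_force"]); print(goto([.6054,.139,.11],[180,0,106.55]))
E
```

```text
4139
22 -5.9 7.4 15.3
32 -5.7 7.7 15.3
42 -6.1 7.6 15.4
52 -6.0 7.8 15.5
62 -5.9 7.8 15.6
72 -5.8 7.6 15.7
82 -2.6 4.3 15.6
85.5001822692524 [ 0.65554845 -0.16795326  0.1131877 ] [179.64511047  -0.42909866  54.30140091] [ 0.44642602 -0.29411328 -0.14355444]
([219.9, -218.6, 1.6], [0.0063, -0.0048, -0.9116])
```

>>> arm_command([
  [0,0,-10,0.006,-0.005,-0.12,1],
  [10,-10,-10,0.006,-0.005,-0.24,1],
  [30,-30,-10,0.006,-0.005,-0.36,1],
  [55,-55,-10,0.006,-0.005,-0.48,1],
  [80,-80,-10,0.006,-0.005,-0.6,1],
  [105,-105,-10,0.006,-0.005,-0.72,1],
  [130,-130,-10,0.006,-0.005,-0.82,1],
  [155,-155,-10,0.006,-0.005,-0.91,1],
])

```text
time_s: 23.53
position: [0.6169, 0.0512, 0.1183]
tcp_rot: [-179.7, -0.1, 106.8]
ft_force: [0.8, 0.3, -0.4]
gripper_width: 0.0113
finger_force: 48.9
```

```bash
python3 - <<'E'
from h import *
s=observe();print(s["position"],s["tcp_rot"],s["ft_force"],s["gripper_width"],goto([.6054,.139,.08],[180,0,106.55]))
E
```

```text
[0.61686851 0.05121276 0.11830863] [-1.79724247e+02 -6.78707462e-02  1.06764804e+02] [ 0.77633508  0.2783534  -0.41121799] 0.01133141063069994 ([87.3, 14.5, 38.3], [-0.0048, -0.0012, 0.0038])
```

>>> arm_command([
  [30,5,0,-0.004,-0.001,0.004,1],
  [60,10,10,-0.004,-0.001,0.004,1],
  [84,14,25,-0.004,-0.001,0.004,1],
  [87,14.5,38,-0.004,-0.001,0.004,1],
  [87,14.5,38,-0.004,-0.001,0.004,1],
  [87,14.5,38,-0.004,-0.001,0.004,1],
  [87,14.5,38,-0.004,-0.001,0.004,1],
])

```text
time_s: 24.12
position: [0.6078, 0.1347, 0.0819]
tcp_rot: [179.9, 0.1, 106.1]
ft_force: [0.1, -0.3, 0.8]
gripper_width: 0.0114
finger_force: 48.9
```

```bash
python3 - <<'E'
from h import *
import pickle,fit
s=observe();c=get_calibration("wrist");p,d=capture("wrist");pickle.dump((s,c,p,d),open("w11.pkl","wb"))
fit.blobs("w11.pkl",.0145)
print(s["position"],s["tcp_rot"],s["ft_force"],s["gripper_width"],goto([.6054,.139,.032],[180,0,106.55],s))
E
```

```text
[515, 0, 125, 80, 8460] c [708.3 281.1] s [50.6 41.8] a 28.7 z [0.0195 0.0363 0.0377]
[0, 37, 132, 321, 27296] c [447.4 101.2] s [ 70.  189.6] a 9.4 z [0.0234 0.039  0.0511]
[256, 42, 119, 297, 17200] c [599.1 161.2] s [ 68.3 159.3] a 16.7 z [0.0157 0.0182 0.0679]
[506, 242, 134, 129, 9807] c [763.7 141.3] s [60.7 27.6] a 67.8 z [0.0195 0.0538 0.0774]
[0.607794   0.13471211 0.08188552] [1.79941628e+02 1.02955680e-01 1.06093146e+02] [ 0.09423885 -0.25032027  0.79836412] 0.011360666562133966 ([4.9, -1.2, 49.9], [0.001, 0.0018, -0.008])
```

>>> arm_command([
  [4,-1,5,0.001,0.002,-0.008,1],
  [4,-1,25,0.001,0.002,-0.008,1],
  [4,-1,38,0.001,0.002,-0.008,1],
  [4,-1,46,0.001,0.002,-0.008,1],
  [4,-1,48,0.001,0.002,-0.008,1],
  [4,-1,48,0.001,0.002,-0.008,1],
])

```text
time_s: 24.67
position: [0.6053, 0.1398, 0.0333]
tcp_rot: [-180.0, -0.1, 106.6]
ft_force: [-0.1, 0.2, -0.2]
gripper_width: 0.0111
finger_force: 48.9
```

>>> arm_command([
  [0,0,1,0,0,0,1],
  [0,0,2,0,0,0,1],
  [0,0,2,0,0,0,1],
])

```text
time_s: 24.92
position: [0.606, 0.1403, 0.0323]
tcp_rot: [179.9, -0.1, 106.7]
ft_force: [0.0, -0.1, -0.4]
gripper_width: 0.0117
finger_force: 48.9
```

```bash
python3 - <<'E'
from h import *
s=observe()
print(s["position"],s["tcp_rot"],s["ft_force"],s["gripper_width"],goto([.6054,.139,.029],[180,0,106.55],s))
E
```

```text
[0.60598238 0.14033662 0.03231882] [ 1.79918236e+02 -8.65742099e-02  1.06671118e+02] [ 0.01280893 -0.05388697 -0.43939529] 0.01173017310415622 ([-1.1, -0.9, 3.3], [0.0014, -0.0015, 0.0021])
```

>>> arm_command([
  [-1,-0.8,1,0,0,0,1],
  [-1,-0.8,2,0,0,0,1],
  [-1,-0.8,2.5,0,0,0,1],
  [-1,-0.8,2.5,0,0,0,1],
])

```text
time_s: 25.25
position: [0.6051, 0.1392, 0.0293]
tcp_rot: [180.0, -0.1, 106.7]
ft_force: [-0.0, 0.3, -0.3]
gripper_width: 0.0115
finger_force: 48.9
```

>>> arm_command([
  [0,0,0.5,0,0,0,1],
  [0,0,1,0,0,0,1],
  [0,0,1,0,0,0,1],
])

```text
time_s: 25.5
position: [0.6051, 0.1392, 0.0282]
tcp_rot: [180.0, -0.1, 106.7]
ft_force: [-0.5, -0.0, 0.7]
gripper_width: 0.0115
finger_force: 48.9
```

>>> arm_command([
  [0,0,0.5,0,0,0,1],
  [0,0,0.8,0,0,0,1],
  [0,0,0.8,0,0,0,1],
])

```text
time_s: 25.75
position: [0.6052, 0.1391, 0.0277]
tcp_rot: [180.0, -0.1, 106.7]
ft_force: [-0.6, -0.2, 2.2]
gripper_width: 0.0116
finger_force: 49.2
```

>>> arm_command([
  [0,0,0.4,0,0,0,1],
  [0,0,0.4,0,0,0,1],
  [0,0,0.4,0,0,0,1],
])

```text
time_s: 26.0
position: [0.6052, 0.1391, 0.0277]
tcp_rot: [180.0, -0.1, 106.7]
ft_force: [-2.1, 0.6, 4.6]
gripper_width: 0.0118
finger_force: 49.6
```

>>> arm_command([
  [0,0,0,0,0,0,0.85],
  [0,0,0,0,0,0,0.7],
  [0,0,0,0,0,0,0.6],
  [0,0,0,0,0,0,0.5],
  [0,0,0,0,0,0,0.4],
  [0,0,-15,0,0,0,0.3],
  [0,0,-45,0,0,0,0.2],
  [0,0,-80,0,0,0,0],
])

```text
time_s: 26.67
position: [0.6039, 0.1385, 0.1072]
tcp_rot: [-179.8, -0.0, 106.6]
ft_force: [0.0, 0.9, 0.9]
gripper_width: 0.0788
finger_force: 0.0
```

>>> arm_command([
  [0,0,-30,0,0,0,0],
  [0,0,-65,0,0,0,0],
  [0,0,-80,0,0,0,0],
  [0,0,-80,0,0,0,0],
])

```text
time_s: 27.0
position: [0.6074, 0.1386, 0.1926]
tcp_rot: [179.5, -0.1, 106.6]
ft_force: [-0.4, -0.3, 1.3]
gripper_width: 0.0849
finger_force: 0.0
```

```bash
python3 - <<'E'
from h import *
import pickle
s=observe();c=get_calibration("wrist");p,d=capture("wrist");print(s["position"],s["tcp_rot"],s["ft_force"],s["gripper_width"])
cv2.imwrite("pics/w12.png",p[40:400]);pickle.dump((s,c,p,d),open("w12.pkl","wb"))
print(goto([.3854,-.2291,.15],[180,0,96.0]))
E
```

```text
[0.6073816  0.13862368 0.19257588] [ 1.79542875e+02 -1.08829269e-01  1.06635401e+02] [-0.3923069  -0.34634661  1.31358811] 0.08490787943024658
([-289.3, -317.3, 37.9], [0.0049, -0.0026, 0.1861])
```

View pics/w12.png

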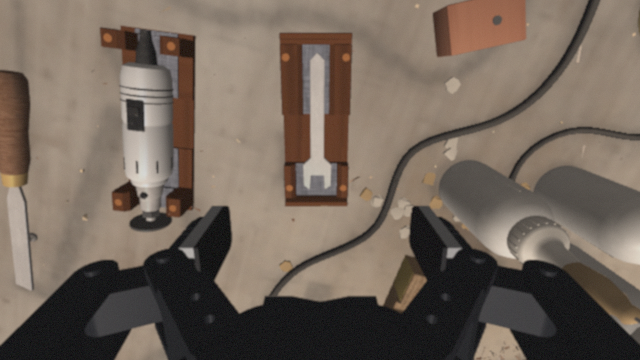

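>>> arm_command([
  [-289,-317,38,0.005,-0.003,0.186,0],
  [-289,-317,38,0.005,-0.003,0.186,0],
  [-289,-317,38,0.005,-0.003,0.186,0],
  [-289,-317,38,0.005,-0.003,0.186,0],
  [-289,-317,38,0.005,-0.003,0.186,0],
  [-289,-317,38,0.005,-0.003,0.186,0],
  [-289,-317,38,0.005,-0.003,0.186,0],
  [-289,-317,38,0.005,-0.003,0.186,0],
], grip_force=60)

```text
time_s: 27.72
position: [0.4323, -0.1468, 0.1566]
tcp_rot: [-179.7, 0.1, 96.0]
ft_force: [0.7, -1.5, 0.3]
gripper_width: 0.0851
finger_force: 0.0
```

```bash
python3 - <<'E'
from h import *
s=observe();print(s["position"],s["tcp_rot"],s["joint_positions"].round(0),goto([.3854,-.2291,.13],[180,0,96.0]))
E
```

```text
[ 0.43226614 -0.14678888  0.15660604] [-1.79684144e+02  8.16476429e-02  9.60457332e+01] [-31.  19.  53. 122. -21.  48.  41.] ([-76.9, -55.1, 27.0], [-0.0055, 0.0014, 0.0008])
```

>>> arm_command([
  [-72,-52,27,-0.005,0.001,0,0],
  [-72,-52,27,-0.005,0.001,0,0],
  [-72,-52,27,-0.005,0.001,0,0],
  [-72,-52,27,-0.005,0.001,0,0],
  [-72,-52,27,-0.005,0.001,0,0],
])

```text
time_s: 28.13
position: [0.3892, -0.223, 0.1302]
tcp_rot: [-180.0, 0.0, 95.9]
ft_force: [0.6, 0.1, -0.4]
gripper_width: 0.0854
finger_force: 0.0
```

```bash
python3 - <<'E'
from h import *
import pickle,fit
s=observe();c=get_calibration("wrist");p,d=capture("wrist");print(s["position"],s["tcp_rot"])
cv2.imwrite("pics/w13.png",p);pickle.dump((s,c,p,d),open("w13.pkl","wb")); fit.blobs("w13.pkl",.02)
print(goto([.3854,-.2291,.07],[180,0,96.0]))
E
```

```text
[ 0.38918809 -0.22300968  0.13019491] [-1.79961540e+02  7.07289037e-03  9.58852067e+01]
[284, 146, 58, 136, 6822] c [ 385.2 -229.6] s [ 44.2 100. ] a 6.1 z [0.0254 0.0268 0.0557]
([-6.3, -5.3, 60.4], [-0.0001, 0.0003, 0.0003])
```

>>> arm_command([
  [-6.5,-5,20,0,0,0,0],
  [-6.5,-5,45,0,0,0,0],
  [-6.5,-5,60,0,0,0,0],
  [-6.5,-5,60,0,0,0,0],
  [-6.5,-5,60,0,0,0,0],
])

```text
time_s: 28.6
position: [0.3861, -0.2288, 0.0704]
tcp_rot: [-179.9, 0.0, 96.1]
ft_force: [-0.7, 0.2, 0.1]
gripper_width: 0.0856
finger_force: 0.0
```

```bash
python3 - <<'E'
from h import *
s=observe();print(s["position"],s["tcp_rot"],goto([.3854,-.2295,.021],[180,0,96.05]))
E
```

```text
[ 0.38605511 -0.22878367  0.07040177] [-1.79942519e+02  9.08451021e-03  9.61377509e+01] ([-0.6, -0.7, 49.4], [-0.001, 0.0002, 0.0015])
```

>>> arm_command([
  [-0.6,-0.6,25,0,0,0,0],
  [-0.6,-0.6,45,0,0,0,0],
  [-0.6,-0.6,49,0,0,0,0],
  [-0.6,-0.6,49,0,0,0,0.3],
  [-0.6,-0.6,49,0,0,0,0.5],
  [-0.6,-0.6,49,0,0,0,0.8],
  [-0.6,-0.6,49,0,0,0,1],
  [-0.6,-0.6,49,0,0,0,1],
], grip_force=60)

```text
time_s: 29.27
position: [0.3861, -0.2309, 0.023]
tcp_rot: [179.8, 0.1, 96.0]
ft_force: [-1.7, 0.4, 10.6]
gripper_width: 0.0427
finger_force: 60.2
```

>>> arm_command([
  [0,0,0,0,0,0,1],
  [0,0,0,0,0,0,1],
  [0,0,-10,0,0,0,1],
  [0,0,-40,0,0,0,1],
  [0,0,-75,0,0,0,1],
  [0,0,-90,0,0,0,1],
  [0,0,-90,0,0,0,1],
])

```text
time_s: 29.85
position: [0.3869, -0.2314, 0.1149]
tcp_rot: [179.6, 0.1, 96.0]
ft_force: [1.2, -0.2, -2.6]
gripper_width: 0.0428
finger_force: 62.3
```

```bash
python3 - <<'E'
from h import *
s=observe();A=R.from_euler("xyz",s["tcp_rot"],degrees=True);c=get_calibration("wrist")
p,d=capture("wrist"); X=cloud(d,c); L=A.inv().apply((X.reshape(-1,3)-s["position"]))*1000
L=L.reshape(400,640,3); m=(d>0)&(abs(L[...,1])<35)&(L[...,2]<25)&(L[...,2]>-50)&(L[...,0]>14)&(L[...,0]<80)
Q=L[m];print(len(Q));
for lo in range(14,64,8):
    k=(Q[:,0]>=lo)&(Q[:,0]<lo+8)
    if k.sum(): print(lo,Q[k][:,1].min().round(1),Q[k][:,1].max().round(1),np.percentile(Q[k][:,2],[50,90]).round(1))
print(Q[:,0].max(),s["position"],s["tcp_rot"],s["ft_force"]); print(goto([.4083,.362,.13],[180,0,72.9]))
E
```

```text
10461
14 -30.2 32.6 [-3.8 -2.9]
22 -20.5 23.4 [-4.  -2.9]
30 -20.7 23.5 [-3.5 -2.7]
38 -20.7 23.6 [-3.9 -2.8]
46 -20.7 23.3 [-2.9 11.2]
51.590641612400155 [ 0.38694305 -0.23143186  0.11492593] [1.79639371e+02 1.46384531e-01 9.60099103e+01] [ 1.20475357 -0.21923467 -2.62848224]
([586.9, 84.4, -17.2], [0.0051, 0.0006, 0.4043])
```

>>> arm_command([
  [35,5,-20,0.005,0,0,1],
  [70,10,-25,0.005,0,0,1],
  [106,15,-25,0.005,0,0,1],
  [142,20,-25,0.005,0,0,1],
  [178,25,-25,0.005,0,0,1],
  [214,30,-25,0.005,0,0,1],
  [250,36,-25,0.005,0,0,1],
  [285,41,-25,0.005,0,0,1],
])

```text
time_s: 30.57
position: [0.3952, 0.0593, 0.1358]
tcp_rot: [-179.7, 0.0, 96.0]
ft_force: [-0.0, 0.0, -2.0]
gripper_width: 0.0427
finger_force: 62.2
```

>>> arm_command([
  [35,5,0,0,0,0.02,1],
  [70,10,0,0,0,0.07,1],
  [106,15,0,0,0,0.13,1],
  [142,20,0,0,0,0.2,1],
  [178,25,0,0,0,0.27,1],
  [214,30,0,0,0,0.34,1],
  [240,34,0,0,0,0.404,1],
  [255,36,0,0,0,0.404,1],
])

```text
time_s: 31.23
position: [0.4039, 0.3181, 0.1346]
tcp_rot: [-179.8, 0.2, 72.9]
ft_force: [0.2, 0.2, -1.4]
gripper_width: 0.0427
finger_force: 62.2
```

```bash
python3 - <<'E'
from h import *
s=observe();print(s["position"],s["tcp_rot"],s["ft_force"],s["gripper_width"],s["joint_positions"].round(0),goto([.408,.361,.09],[180,0,73.]))
E
```

```text
[0.40392427 0.31810316 0.13455019] [-179.76096572    0.21390517   72.94922874] [ 0.16826908  0.23978838 -1.37956013] 0.042706462000078396 [-84.  30.  54. 116. -31.  51. -29.] ([42.4, -8.5, 44.4], [-0.0042, 0.0037, -0.0009])
```

>>> arm_command([
  [22,-4,5,-0.004,0.003,0,1],
  [36,-7,20,-0.004,0.003,0,1],
  [39,-8,35,-0.004,0.003,0,1],
  [39,-8,44,-0.004,0.003,0,1],
  [39,-8,44,-0.004,0.003,0,1],
  [39,-8,44,-0.004,0.003,0,1],
])

```text
time_s: 31.73
position: [0.4088, 0.3524, 0.0915]
tcp_rot: [-180.0, 0.1, 72.8]
ft_force: [0.4, 0.3, -0.6]
gripper_width: 0.0428
finger_force: 62.1
```

```bash
python3 - <<'E'
from h import *
import pickle,fit
s=observe();c=get_calibration("wrist");p,d=capture("wrist");pickle.dump((s,c,p,d),open("w14.pkl","wb"));cv2.imwrite("pics/w14.png",p)
X=cloud(d,c)*1000; A=R.from_euler("xyz",s["tcp_rot"],degrees=True)
m=(d>0)&(X[...,2]>15)&(X[...,2]<24); Q=X[m]
# insert frame, nominal
th=np.radians(-17); O=np.array([408.4,362.1]); B=np.array([[np.cos(th),np.sin(th)],[-np.sin(th),np.cos(th)]]); q=(Q[:,:2]-O)@B.T
k=(abs(q[:,0])<50)&(q[:,1]>24)&(q[:,1]<75); q=q[k]; print(len(q),np.percentile(q,[0.5,99.5],axis=0).round(1))
print(s["position"],s["tcp_rot"],goto([.408,.361,.04],[180,0,73.],s))
E
```

```text
3763 [[-39.7  27.1]
 [ 39.6  65.7]]
[0.40881959 0.35236262 0.09152024] [-1.79996505e+02  8.42116000e-02  7.28037889e+01] ([8.1, -3.3, 51.5], [-0.0001, 0.0015, -0.0034])
```

View pics/w14.png

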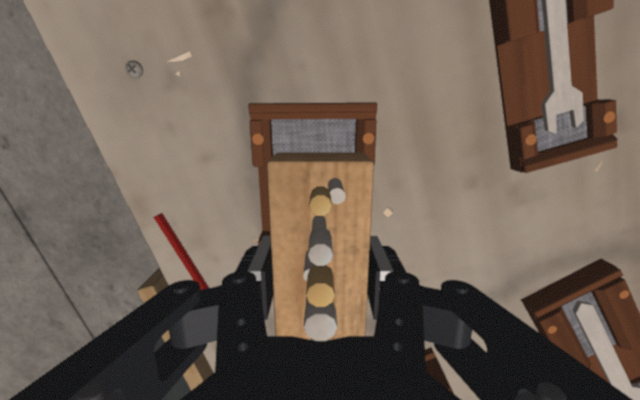

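>>> arm_command([
  [6,-4.5,5,0,0.001,-0.003,1],
  [7,-4.5,20,0,0.001,-0.003,1],
  [7,-4.5,28,0,0.001,-0.003,1],
  [7,-4.5,28,0,0.001,-0.003,1],
  [7,-4.5,28,0,0.001,-0.003,1],
])

```text
time_s: 32.2
position: [0.4065, 0.3618, 0.0639]
tcp_rot: [180.0, -0.0, 73.0]
ft_force: [0.3, -0.4, -2.3]
gripper_width: 0.0427
finger_force: 62.2
```

```bash
python3 - <<'E'
from h import *
s=observe()
print(s["position"],s["tcp_rot"],s["ft_force"],goto([.4067,.3614,.04],[180,0,73.],s))
E
```

```text
[0.40650101 0.36183316 0.06394381] [ 1.79990858e+02 -4.81787484e-02  7.30261441e+01] [ 0.34684852 -0.36634128 -2.28623522] ([-0.4, 0.3, 23.9], [0.0002, -0.0008, 0.0005])
```

>>> arm_command([
  [0,0,10,0,0,0,1],
  [0,0,18,0,0,0,1],
  [0,0,24,0,0,0,1],
  [0,0,28,0,0,0,1],
  [0,0,29,0,0,0,1],
  [0,0,29,0,0,0,1],
])

```text
time_s: 32.7
position: [0.4065, 0.3619, 0.0345]
tcp_rot: [180.0, -0.0, 73.0]
ft_force: [-0.1, -0.7, -2.0]
gripper_width: 0.0426
finger_force: 62.2
```

>>> arm_command([
  [0,0,1,0,0,0,1],
  [0,0,2,0,0,0,1],
  [0,0,2,0,0,0,1],
])

```text
time_s: 32.95
position: [0.4066, 0.3623, 0.033]
tcp_rot: [180.0, -0.1, 73.0]
ft_force: [-0.5, 0.2, -1.9]
gripper_width: 0.0427
finger_force: 62.2
```

>>> arm_command([
  [0,0,0.6,0,0,0,1],
  [0,0,1,0,0,0,1],
  [0,0,1,0,0,0,1],
])

```text
time_s: 33.2
position: [0.4066, 0.3623, 0.032]
tcp_rot: [180.0, -0.1, 73.0]
ft_force: [0.2, 0.2, -1.8]
gripper_width: 0.0428
finger_force: 62.2
```

>>> arm_command([
  [0,0,0.5,0,0,0,1],
  [0,0,0.8,0,0,0,1],
  [0,0,0.8,0,0,0,1],
])

```text
time_s: 33.45
position: [0.4066, 0.3623, 0.0312]
tcp_rot: [180.0, -0.1, 73.0]
ft_force: [-0.1, -0.4, -0.5]
gripper_width: 0.0428
finger_force: 62.4
```

>>> arm_command([
  [0,0,0.4,0,0,0,1],
  [0,0,0.6,0,0,0,1],
  [0,0,0.6,0,0,0,1],
])

```text
time_s: 33.7
position: [0.4066, 0.3623, 0.0311]
tcp_rot: [-180.0, -0.1, 73.0]
ft_force: [-2.3, -1.4, 6.3]
gripper_width: 0.0432
finger_force: 63.2
```

Seated; release and retreat straight up (bits are between the fingers).

>>> arm_command([
  [0,0,-0.2,0,0,0,0.7],
  [0,0,-0.2,0,0,0,0.4],
  [0,0,-0.2,0,0,0,0.2],
  [0,0,-0.2,0,0,0,0],
  [0,0,-0.2,0,0,0,0],
  [0,0,-15,0,0,0,0],
  [0,0,-45,0,0,0,0],
  [0,0,-80,0,0,0,0],
])

```text
time_s: 34.37
position: [0.4057, 0.361, 0.1101]
tcp_rot: [-180.0, 0.1, 73.0]
ft_force: [0.9, 1.4, 0.1]
gripper_width: 0.0853
finger_force: 0.0
```

>>> arm_command([
  [-20,0,-40,0,0,0,0],
  [-60,0,-80,0,0,0,0],
  [-100,10,-115,0,0,0,0],
  [-120,20,-140,0,0,0,0],
  [-120,20,-140,0,0,0,0],
  [-120,20,-140,0,0,0,0],
])

```text
time_s: 34.87
position: [0.3923, 0.2382, 0.253]
tcp_rot: [-180.0, -0.4, 72.8]
ft_force: [1.5, 0.5, -0.3]
gripper_width: 0.0855
finger_force: 0.0
```

```bash
python3 - <<'E'
from h import *
import pickle,fit
s=observe();c=get_calibration("wrist");p,d=capture("wrist");pickle.dump((s,c,p,d),open("w15.pkl","wb"));cv2.imwrite("pics/w15.png",p)
print(s["position"],s["ft_force"]); X=cloud(d,c)*1000
th=np.radians(-17); B=np.array([[np.cos(th),np.sin(th)],[-np.sin(th),np.cos(th)]]); q=(X[...,:2]-[408.4,362.1])@B.T
m=(d>0)&(abs(q[...,0])<45)&(abs(q[...,1])<70)&(X[...,2]>30)&(X[...,2]<38.5); print(np.percentile(q[m],[1,99],axis=0).round(1),np.percentile(X[m][:,2],[10,50,90]).round(1))
for y in(-40,0,40):
    k=m&(abs(q[...,1]-y)<5); print(y,np.median(X[k][:,2]).round(2))
# top-camera check of bystanders
p2,d2=capture("top"); p1=cv2.imread("pics/top0.png")
for n,(x0,y0,x1,y1) in {"glue":(250,98,290,137),"sand":(303,113,345,137)}.items():
    print(n,np.abs(p1[y0:y1,x0:x1].astype(int)-p2[y0:y1,x0:x1]).mean().round(2))
E
```

```text
[0.39233965 0.23822047 0.25297808] [ 1.47758434  0.46711213 -0.26991958]
[[-21.9 -48.5]
 [ 21.3  49.4]] [33.4 34.5 35.5]
-40 34.54
0 34.44
40 34.47
glue 4.08
sand 4.19
```

View pics/w15.png

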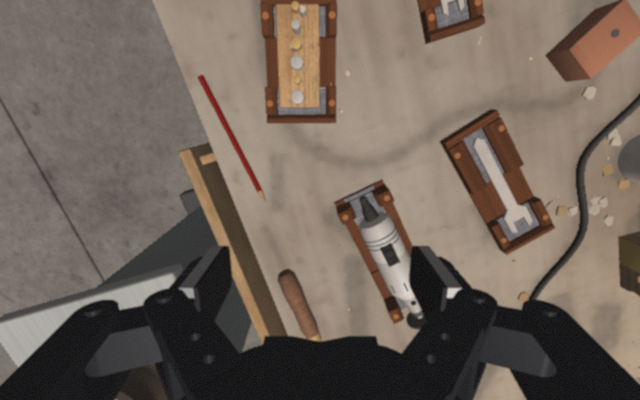

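```bash
python3 -c "
from rig import r; print(r.hand_in())"
```

```text
the job is handed in; nothing more can be done
None
```

The grinder, both spanners and the bit block are each seated in their own inserts, with the glue bottle and sanding block left where they were; I handed the job in at about 35 s.

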